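# Press the shim onto a brake pad and hold it

## Robot

A 7-joint arm with a two-finger parallel gripper is mounted at the origin on the work surface. World frame = base frame: x ahead of the robot, y to its left, z up, the work surface at z = 0. Lengths are in m, angles in rad, forces in N, time in s.
With the tool pointing down it reaches from about 0.425 to 0.95 m from the base axis. Payload 4.7 kg.
Tool frame: the origin (TCP) lies midway between the tips of the shut fingers; the grasp point (between the pads) lies 19 mm behind it (arm.grip_depth is the distance from the TCP to the grasp point, in m); z points along the fingers, y is the direction in which the jaws open and shut (so a half turn about z gives the same grasp; the last joint's range is limited). The gripper opens to 87 mm and grips with 3 to 60 N. Pads are 19 mm wide; open, the fingers measure 117 mm over their backs; the gripper's body (75 mm by 190 mm) begins 51 mm behind the grasp point.
Start: joints at [-1.303, 0.469, -0.049, 1.532, 0.024, 1.141, -0.082], TCP at [0.197, 0.646, 0.223] pointing down, gripper open.
Joint ranges: [-2.59, 2.59], [-0.33, 1.99], [-1.39, 1.29], [0.1, 2.45], [-1.04, 4.18], [0.21, 1.99], [-2.66, 2.66]. Speed limits (rad/s): [2.57, 2.57, 3.14, 3.14, 3.14, 3.14, 3.14].

## Interface

Orientations are given as [roll, pitch, yaw] about the fixed x, y, z axes, in that order (R = Rz(yaw) Ry(pitch) Rx(roll)).
In Python, from rig import arm, cams gives the robot as it stands.
- The arm moves only by the tool step_arm, never from a script. Its argument "commands" is a list of rows, each an object with "offset": the shift along the tool's x, y, z as a fraction of full scale, a list of three; "angular": the turn, a rotation vector about the tool's x, y, z as a fraction of full scale, a list of three; "jaw": the finger opening in mm, from 0 to 87. In form: [{"offset": [tx, ty, tz], "angular": [ax, ay, az], "jaw": jaw}, ...]. A call has 1 to 10 rows; each row is the pose to reach, as a shift and turn from the pose commanded when the call began, along the tool's axes at that moment; what a row does not reach only later rows make up. Full scale, the value 1, is 1000 mm for a shift and 0.5 rad for a turn. A row lasts 1/12 s, in which the tool goes at most 41.7 mm and 7.16 degrees, less where a joint would pass 70% of its speed; a pose out of reach is approached as far as the arm can. A call with a number of a shift or a turn outside -1 to 1 is refused whole. A call with a gripper value outside its range is refused whole. The fingers move at their own pace and stop on an object; "force" is the grip in N (left out, the last holds). Time passes only in rows, so rows that repeat a pose let the fingers close. It gives the time, the measured TCP pose, the force and the opening at its end, in the units of the state.
- arm.observe(): the state, without advancing time (a new reading comes with each control period).
- cams.get_image(name): name is "scene" or "top" or "wrist"; returns a dict with "img" (420x560x3 uint8, blue, green, red), "fx", "fy", "cx", "cy" (pixels), "world_from_camera" (4x4, takes a point from camera to world coordinates). Camera axes: x right, y down, z forward; pixel columns grow to the right and rows downward; lengths in m; the calibration is good to about 2 mm. A picture is of the moment at which its call begins. There is no depth.
- arm.job_done(): hands the job in, once; it reports no verdict.
The state is a dict: "t": time; "joint_positions": joint angles; "joint_velocities": joint speeds; "tau": joint torques, N m; "tcp_pos": TCP position; "eef_rot": TCP orientation; "contact_force": force on the tool from outside, world axes, zero at the start; "ft_torque": the same for the moment, N m; "gripper_width": finger opening in m.
Only numpy, scipy, OpenCV 4.12 (cv2) and the standard library are available. Lean on these libraries where they do the work, as an engineer would, in place of code of your own. Each camera call takes 0.05 s, during which the arm holds its last target.

## Task

The stick-on shim on the steel back of this brake pad needs pressing. Turn the pad over so that its steel back faces up and lay it flat on the arbor press's anvil, centred under the ram, keeping the safety catch on while you load; then flip the catch right over to the front, pull the lever down until the ram bears firmly on the pad, and finish while still holding the lever pulled down like that. Leave the other things on the bench where they are.

Things in the scene. Friction and masses are not known exactly. Their poses are not given: they have to be found in the camera images.
- pad: Loose car brake pad, 131 x 52 x 16.5 mm, 0.27 to 0.47 kg. Origin at its centre; own x along its length, z out of the friction face (up at the start, down when turned over). -z side: steel back plate 6 mm thick, 110 x 52 mm, plus an ear 26 mm wide and 10.5 mm long at each end; the shim is a thin sheet on it. +z side: friction material about 94 x 52 mm, slotted across its middle.
- pad_end (a point): Middle of the pad's thickness on its long axis, 42 mm from its centre towards its own -x end: a place to pinch across the width (52 mm). Held lightly there (5 to 8 N) and lifted, the pad may swing in the fingers until it hangs other end down, or be turned by pressing its far end on the bench; held firmly (40 N or more) it keeps its attitude.
- anvil (a point): Centre of the top of the arbor press's round anvil plate (104 mm across, 53 mm above the bench), straight below the ram. The press is a fixed light grey C-frame on a foot 260 x 116 mm (18 mm high; x -95 to 165 mm). Site axes: x towards the press's column (its back), y towards the side with lever and catch, z up. The anvil is open to the front (-x) and to both sides. Column: x 80 to 136, y -24 to 24 mm.
- head (a point): Centre of the underside of the press's head, straight above the anvil, 165 mm above the bench; axes as the anvil's. The head is a block x -33 to 136, y -25 to 25 mm from here and 90 mm high.
- ram: Square steel ram, 22 mm, with a round foot 44 mm across at its lower end. Origin at the middle of the foot's underside; it starts 29 mm above the anvil. It goes straight down 20 mm per radian of lever. Its top end starts 284 mm above the bench.
- lever: The press's lever. Origin on its horizontal pivot: 24 mm in x, 58 mm in y from the anvil's centre, 212 mm above the bench. Own axes as the anvil's while parked. A steel bar 13 mm thick, a ball knob at its front end; parked, it points to the front and 30 degrees upward. With the catch on it moves under 0.1 rad, with it off up to 1.1 rad, ball down and forward.
- lever_ball (a point): Centre of the lever's ball knob, 34 mm in diameter, 215 mm from the lever's pivot. Pulled, it swings down in the press's x-z plane. A spring pushes it back up with about 2 to 4 N at the ball; after about 0.6 rad the ram meets the turned pad, and then bears with about 10 times any further force on the ball: 8 to 12 N more is a firm press.
- catch (a joint): Angle of the safety catch, rad: 0 to 0.1 = on, its nose standing in front of the tooth of the lever's disc. It turns up and over towards the press's front, to 2.4 = fully over, off. Past about 1.6 it falls over by its own weight and stays; it turns lightly (under 3 N at the tab).
- catch_tab (a point): The catch's thumb tab, a plate 18 mm wide (y), 6 mm thick (x) and 38 mm tall, upright while the catch is on. The point lies in its middle, 10 mm below its top edge, 292 mm above the bench. Its rear face (towards the press's back) can be pushed to the front; nothing behind it stands higher than 263 mm.
- catch_pivot (a point): The catch's horizontal pivot (along the press's y), fixed to the head, 266 mm above the bench; the tab's point is 42 mm behind and 26 mm above it while the catch is on.
- tin: Bystander: round grey tin with a steel lid, 84 mm across, 75 mm high. Leave it.
- spanner: Bystander: spanner 190 mm long lying on the bench. Leave it.
- bearing: Bystander: steel bearing ring 72 mm across, 26 mm high. Leave it.
There are look-alikes about, which are no part of the job. Several things look just like the pad: the one meant starts farthest to the robot's left.

How it is judged:
On the way, in this order (a step that is already met when the one before it is completed fails the run):
1. the pad lies flat on the anvil, steel back up, its middle within 18 mm of the ram's axis, let go, with the catch still on (angle between pad's own z axis and vertical above 3.04 rad and horizontal distance between pad and anvil below 0.018 m and z of pad in the frame of anvil below 0.012 m and contact force between the fingers and pad below 0.1 N and value of joint catch below 0.4 rad), for 0.2 s.
2. the catch is flipped right over (value of joint catch above 2 rad), for 0.2 s.
3. the lever is pulled until the ram bears firmly on the pad (contact force between ram and pad above 30 N), for 0.2 s.
At the end, for the whole second after the job is handed in: The robot is still holding the lever down and the ram bears on the pad with more than 30 N; the pad lies flat on the anvil, steel back up (within 0.1 rad), its middle within 18 mm of the ram's axis; the catch is over (beyond 2.0 rad) (contact force between ram and pad above 30 N and contact force between any of the fingers, the arm and lever above 1 N and contact force between each of the arm, the fingers and pad below 0.1 N and angle between pad's own z axis and vertical above 3.04 rad and horizontal distance between pad and anvil below 0.018 m and z of pad in the frame of anvil below 0.012 m and value of joint catch above 2 rad and linear speed of pad below 0.02 m/s); the arm keeps its last pose, push and grip.
It fails at once if a bystander is moved more than 30 mm (distance of any of tin, spanner, bearing from where it was at the start of the episode above 0.03 m).
It also fails if it takes over 72 s, if anything falls off the work surface, if the arm or the gripper's body presses on something with over 40 N, if the wrist force passes 120 N, or if a joint passes its speed limit or range.

## Working session

There is one attempt and no reset: what is moved stays moved. The work goes in short steps, Python scripts to look and compute and a tool call to move; the robot and the scene stay as the last step left them, time stands still between calls to the robot, and variables do not carry over. Pictures are saved under pics/ and viewed, and the job is handed in when it is done.

Besides the shell and the picture viewer there is one more tool, called after "Emit:" as name(argument=value, ...), one argument or row to a line, values as JSON. step_arm: Moves the arm, as the interface text tells. Its arguments: {"type":"object","properties":{"commands":{"type":"array"},"force":{"type":"number"}},"required":["commands"]}

```bash
mkdir -p pics; ls
python3 - <<'E'
from rig import arm,cams
import cv2,json,numpy as np
print(arm.observe())
for n in ["scene","top","wrist"]:
    d=cams.get_image(n); cv2.imwrite(f"pics/{n}0.png",d["img"])
    print(n,d["fx"],d["fy"],d["cx"],d["cy"]); print(np.round(d["world_from_camera"],4).tolist())
E
```

```text
pics
{'t': 0.0, 'joint_positions': array([-1.30289889,  0.46943585, -0.04862238,  1.53370519,  0.02413253,
        1.14099565, -0.08231409]), 'joint_velocities': array([ 0.00047187,  0.00056363,  0.00100301, -0.00050451, -0.00010072,
       -0.0004182 ,  0.00011226]), 'tau': array([ 2.15324749e-04, -5.07968545e+01, -8.04345449e-02, -2.36155272e+01,
       -6.12476841e-02,  3.78594466e-02,  1.75969012e-04]), 'tcp_pos': array([0.19721605, 0.64491231, 0.22149853]), 'eef_rot': array([-3.13963769e+00,  8.95482126e-05,  2.84485116e+00]), 'contact_force': array([-0.49156311,  0.14144226, -0.63357295]), 'ft_torque': array([-0.02926051, -0.02973594, -0.04134907]), 'gripper_width': 0.08687255628843331}
scene 393.5809374777807 393.5809374777807 284.03395078149094 202.2260629751378
[[0.7938, 0.4928, -0.3564, 0.8748], [0.6081, -0.6363, 0.4746, -0.4652], [0.0071, -0.5935, -0.8048, 1.0149], [0.0, 0.0, 0.0, 1.0]]
top 380.6007374842633 380.6007374842633 273.61598671961667 210.34149791499274
[[-0.0212, -0.9942, 0.1052, 0.4385], [-0.9995, 0.0234, 0.0198, 0.0055], [-0.0221, -0.1047, -0.9943, 1.1469], [0.0, 0.0, 0.0, 1.0]]
wrist 362.35977686076325 362.35977686076325 286.20303990785305 208.6307596634015
[[0.2929, 0.9285, 0.2282, 0.1346], [0.9561, -0.2843, -0.0706, 0.6642], [-0.0007, 0.2388, -0.9711, 0.3836], [0.0, 0.0, 0.0, 1.0]]
```

View pics/scene0.png

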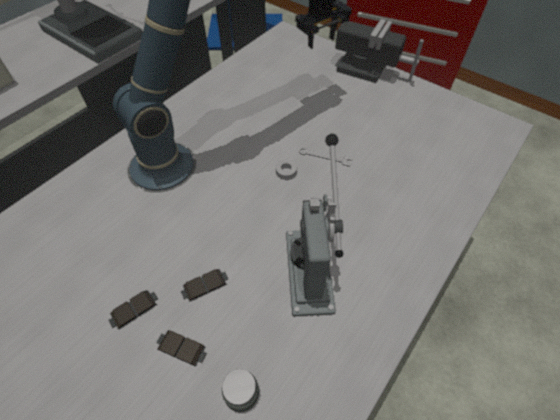

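View pics/top0.png

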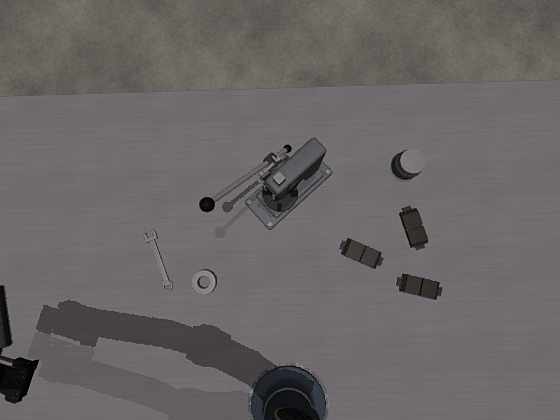

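View pics/wrist0.png

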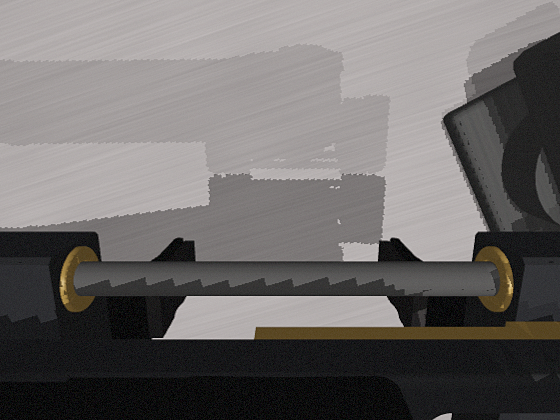

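The top camera shows three look-alike pads at (361,253), (419,286) and (413,228). Image left is +y (the robot's left), so the one at (361,253) fits the description. I'll confirm it in an enlarged crop and measure it along with the press.

```bash
cat > h.py <<'E'
from rig import arm,cams
import cv2,numpy as np
from scipy.spatial.transform import Rotation as R
def get(n,f=None):
    d=cams.get_image(n)
    if f: cv2.imwrite(f"pics/{f}.png",d["img"])
    return d
def ray(d,u,v):
    T=np.array(d["world_from_camera"]); return T[:3,3],T[:3,:3]@np.array([(u-d["cx"])/d["fx"],(v-d["cy"])/d["fy"],1])
def onz(d,u,v,z):
    o,r=ray(d,u,v); return o+r*(z-o[2])/r[2]
def proj(d,p):
    T=np.array(d["world_from_camera"]); c=T[:3,:3].T@(np.array(p)-T[:3,3]); return np.array([d["fx"]*c[0]/c[2]+d["cx"],d["fy"]*c[1]/c[2]+d["cy"]])
def crop(d,x0,y0,x1,y1,s,f):
    cv2.imwrite(f"pics/{f}.png",cv2.resize(d["img"][y0:y1,x0:x1],None,fx=s,fy=s,interpolation=cv2.INTER_CUBIC))
E
python3 - <<'E'
from h import *
d=get("top")
for p in [(361,253),(419,286),(413,228)]: print(p,onz(d,*p,0.0165).round(3))
crop(d,320,225,460,305,5,"c1"); crop(d,190,130,340,240,5,"c2")
d=get("scene"); crop(d,270,120,370,320,3,"c3")
E
```

```text
(361, 253) [ 0.426 -0.226  0.016]
(419, 286) [ 0.327 -0.389  0.016]
(413, 228) [ 0.496 -0.382  0.016]
```

View pics/c1.png

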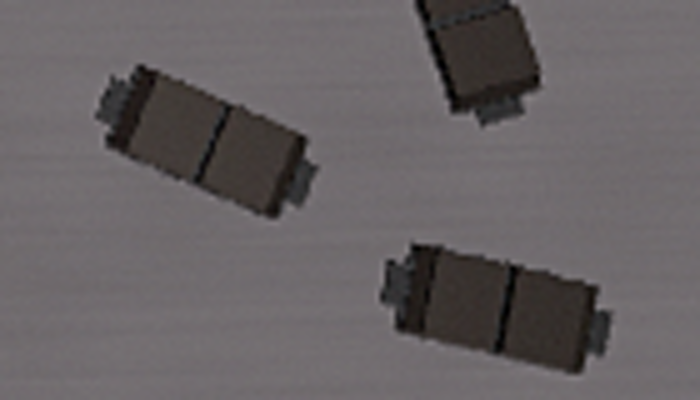

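View pics/c2.png

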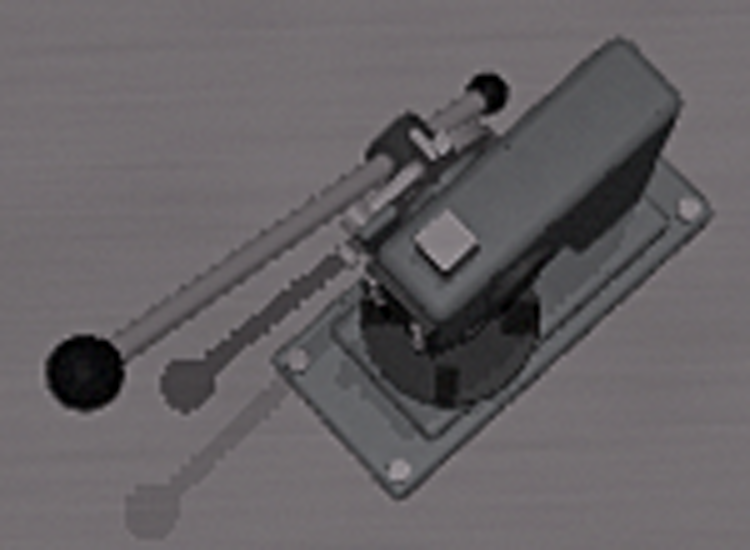

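View pics/c3.png

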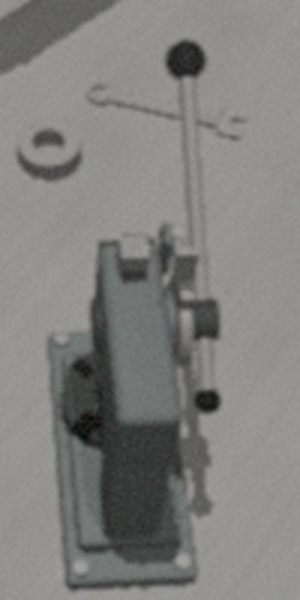

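```bash
cat > fit.py <<'E'
from h import *
from scipy.optimize import least_squares
dt=get("top");ds=get("scene")
def c2(x,y): return (x/5+190,y/5+130)
def c3(x,y): return (x/3+270,y/3+120)
def c1(x,y): return (x/5+320,y/5+225)
obs=[(dt,c2(275,358),(-.095,.058,.018)),(dt,c2(400,497),(-.095,-.058,.018)),(dt,c2(712,212),(.165,-.058,.018)),
(dt,c2(447,240),(0,0,.284)),(dt,c2(85,372),(-.162,.058,.3195)),
(ds,c3(186,59),(-.162,.058,.3195)),(ds,c3(70,587),(.165,-.058,.018)),(ds,c3(195,577),(.165,.058,.018)),(ds,c3(50,340),(-.095,-.058,.018)),(ds,c3(137,242),(0,0,.284))]
def W(p,q):
    c,s=np.cos(p[2]),np.sin(p[2]); return np.array([p[0]+c*q[0]-s*q[1],p[1]+s*q[0]+c*q[1],q[2]])
f=lambda p: np.concatenate([proj(d,W(p,q))-np.array(uv) for d,uv,q in obs])
r=least_squares(f,[.6,0,-.8]); print("press",r.x.round(4)); print(r.fun.reshape(-1,2).round(1).tolist())
a=onz(dt,*c1(105,100),.006);b=onz(dt,*c1(310,180),.006)
print("pad ears",a,b,(a+b)/2,np.linalg.norm(a-b),np.arctan2(*(a-b)[[1,0]]))
P=[c1(140,65),c1(305,140),c1(275,215),c1(108,143)]
crop(ds,100,230,250,380,5,"c4")
for n,uv in dict(tin=(409,162)).items(): print(n,onz(dt,*uv,.07))
for n,uv in dict(tabs=(0,0)).items(): pass
E
python3 fit.py
```

```text
press [ 0.6066  0.0084 -0.8507]
[[-1.7, -0.4], [-0.6, 0.3], [0.9, -1.2], [-0.3, -1.0], [-0.1, -0.4], [-0.8, 0.7], [-1.2, -0.4], [1.5, 0.1], [-1.3, -2.8], [-1.3, 1.7]]
pad ears [ 0.45075934 -0.17009324  0.006     ] [ 0.40110335 -0.28890678  0.006     ] [ 0.42593134 -0.22950001  0.006     ] 0.1287725732263429 1.1749274821193372
tin [ 0.68230189 -0.36345935  0.07      ]
```

View pics/c4.png

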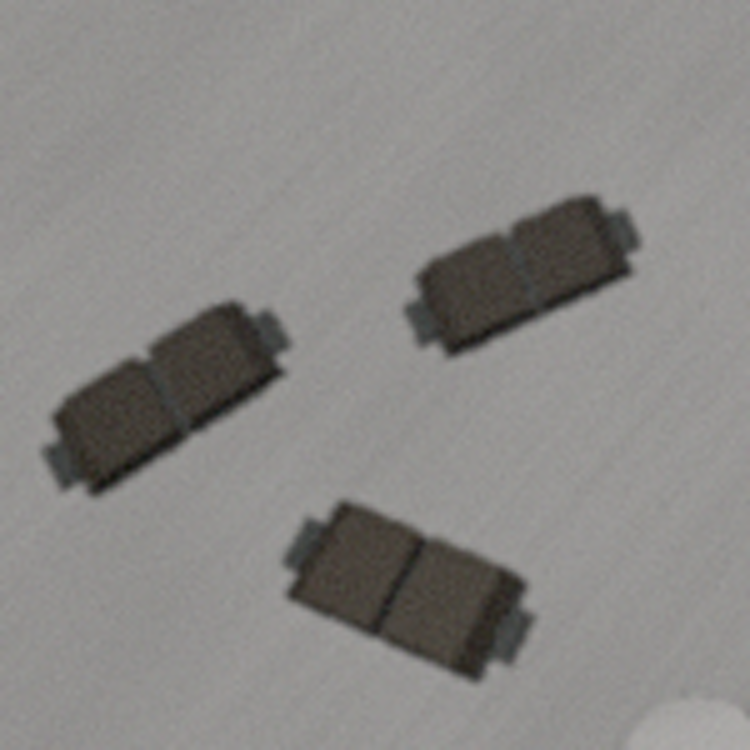

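```bash
cat >> h.py <<'E'
def go(pos,rpy,cmdpose=None):
    s=arm.observe(); p=s["tcp_pos"]; r=R.from_euler("xyz",s["eef_rot"])
    o=r.inv().apply(np.array(pos)-p); w=(r.inv()*R.from_euler("xyz",rpy)).as_rotvec()
    print("offset",o.round(4).tolist(),"ang",(w/.5).round(3).tolist(), "t",round(s["t"],2))
E
python3 - <<'E'
from h import *
ds=get("scene")
c4=lambda x,y:(x/5+100,y/5+230)
print(proj(ds,[.426,-.2295,.006]),proj(ds,[.426,-.2295,.0165]))
a=onz(ds,*c4(635,228),.006);b=onz(ds,*c4(410,320),.006)
print("pad ears",a,b,(a+b)/2,np.linalg.norm(a-b),np.arctan2(*(a-b)[[1,0]]))
go([.30,.42,.40],[np.pi,0,2.4])
E
```

```text
[204.12135414 284.89464863] [203.52058528 283.26336797]
pad ears [ 0.45691976 -0.17033024  0.006     ] [ 0.39725007 -0.28523123  0.006     ] [ 0.42708491 -0.22778074  0.006     ] 0.12947088120704062 1.0918171789362014
offset [-0.1641, -0.1856, -0.1775] ang [-0.0, 0.0, 0.889] t 0.4
```

The crop confirms it: the scene view's upper-right pad, around (205,284), matches the top camera's leftmost pad. Its centre is about (0.4265, -0.229) and its friction side is up. I'm moving over now.

Emit:
step_arm(
  commands=[
    {"offset": [-0.165,-0.185,-0.18],"angular": [0,0,0.9],"jaw": 87},
    {"offset": [-0.165,-0.185,-0.18],"angular": [0,0,0.9],"jaw": 87},
    {"offset": [-0.165,-0.185,-0.18],"angular": [0,0,0.9],"jaw": 87},
    {"offset": [-0.165,-0.185,-0.18],"angular": [0,0,0.9],"jaw": 87},
    {"offset": [-0.165,-0.185,-0.18],"angular": [0,0,0.9],"jaw": 87},
    {"offset": [-0.165,-0.185,-0.18],"angular": [0,0,0.9],"jaw": 87},
    {"offset": [-0.165,-0.185,-0.18],"angular": [0,0,0.9],"jaw": 87},
    {"offset": [-0.165,-0.185,-0.18],"angular": [0,0,0.9],"jaw": 87},
  ],
  force=6,
)

```text
t: 1.07
tcp_pos: [0.3049, 0.4166, 0.4072]
eef_rot: [3.135, 0.0, 2.388]
contact_force: [1.4, 1.0, 0.6]
gripper_width: 0.0871
```

Run:
```python
from h import *
print(arm.observe()["tcp_pos"])
go([.40,.12,.41],[np.pi,0,1.95])
```

```text
[0.30489294 0.41657381 0.40723922]
offset [-0.2723, -0.1512, -0.0038] ang [0.014, -0.003, 0.876] t 1.07
```

Emit:
step_arm(
  commands=[
    {"offset": [-0.27,-0.15,-0.005],"angular": [0,0,0.88],"jaw": 87},
    {"offset": [-0.27,-0.15,-0.005],"angular": [0,0,0.88],"jaw": 87},
    {"offset": [-0.27,-0.15,-0.005],"angular": [0,0,0.88],"jaw": 87},
    {"offset": [-0.27,-0.15,-0.005],"angular": [0,0,0.88],"jaw": 87},
    {"offset": [-0.27,-0.15,-0.005],"angular": [0,0,0.88],"jaw": 87},
    {"offset": [-0.27,-0.15,-0.005],"angular": [0,0,0.88],"jaw": 87},
    {"offset": [-0.27,-0.15,-0.005],"angular": [0,0,0.88],"jaw": 87},
    {"offset": [-0.27,-0.15,-0.005],"angular": [0,0,0.88],"jaw": 87},
  ],
)

```text
t: 1.73
tcp_pos: [0.3986, 0.1212, 0.4079]
eef_rot: [3.141, 0.0, 1.947]
contact_force: [-0.9, -0.1, -0.2]
gripper_width: 0.0872
```

Run:
```python
from h import *
go([.44,-.12,.33],[np.pi,0,1.5])
```

```text
offset [-0.2395, -0.0503, 0.0779] ang [0.002, 0.0, 0.895] t 1.73
```

Emit:
step_arm(
  commands=[
    {"offset": [-0.24,-0.05,0.08],"angular": [0,0,0.9],"jaw": 87},
    {"offset": [-0.24,-0.05,0.08],"angular": [0,0,0.9],"jaw": 87},
    {"offset": [-0.24,-0.05,0.08],"angular": [0,0,0.9],"jaw": 87},
    {"offset": [-0.24,-0.05,0.08],"angular": [0,0,0.9],"jaw": 87},
    {"offset": [-0.24,-0.05,0.08],"angular": [0,0,0.9],"jaw": 87},
    {"offset": [-0.24,-0.05,0.08],"angular": [0,0,0.9],"jaw": 87},
    {"offset": [-0.24,-0.05,0.08],"angular": [0,0,0.9],"jaw": 87},
    {"offset": [-0.24,-0.05,0.08],"angular": [0,0,0.9],"jaw": 87},
  ],
)

```text
t: 2.4
tcp_pos: [0.4402, -0.1168, 0.3267]
eef_rot: [-3.14, 0.001, 1.499]
contact_force: [0.7, 0.8, 0.1]
gripper_width: 0.0871
```

Run:
```python
from h import *
go([.443,-.191,.15],[np.pi,0,1.14])
```

```text
offset [-0.0736, 0.0085, 0.1767] ang [-0.003, 0.002, 0.717] t 2.4
```

Emit:
step_arm(
  commands=[
    {"offset": [-0.073,0.008,0.177],"angular": [0,0,0.72],"jaw": 87},
    {"offset": [-0.073,0.008,0.177],"angular": [0,0,0.72],"jaw": 87},
    {"offset": [-0.073,0.008,0.177],"angular": [0,0,0.72],"jaw": 87},
    {"offset": [-0.073,0.008,0.177],"angular": [0,0,0.72],"jaw": 87},
    {"offset": [-0.073,0.008,0.177],"angular": [0,0,0.72],"jaw": 87},
    {"offset": [-0.073,0.008,0.177],"angular": [0,0,0.72],"jaw": 87},
    {"offset": [-0.073,0.008,0.177],"angular": [0,0,0.72],"jaw": 87},
  ],
)

```text
t: 2.98
tcp_pos: [0.4441, -0.1862, 0.1499]
eef_rot: [-3.139, 0.0, 1.146]
contact_force: [0.7, 0.0, 0.3]
gripper_width: 0.0869
```

Run:
```python
from h import *
d=get("wrist","w1"); get("top","t1"); print(arm.observe()["tcp_pos"],arm.observe()["eef_rot"],np.round(d["world_from_camera"],3))
```

```text
[ 0.44576198 -0.18648797  0.15191163] [ 3.13937505e+00 -1.73354003e-03  1.14735026e+00] [[ 0.911 -0.4   -0.103  0.471]
 [-0.413 -0.885 -0.217 -0.127]
 [-0.004  0.24  -0.971  0.312]
 [ 0.     0.     0.     1.   ]]
```

View pics/w1.png

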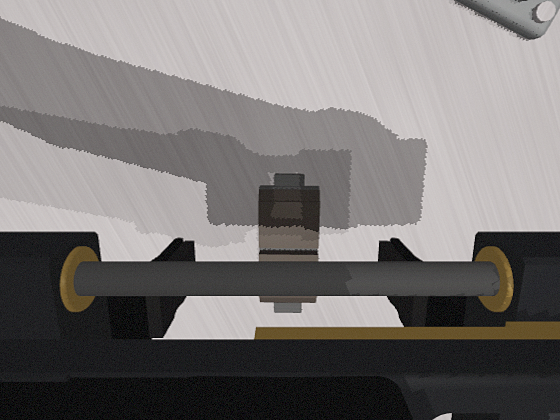

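The wrist view shows the pad between the fingers, with the ear tips at (289,174) and (288,312) and the slot at (289,252).

Run:
```python
from h import *
d=get("wrist")
a=onz(d,289.5,174,.006);b=onz(d,287.8,312,.006);c=onz(d,289,252,.0165)
print(a,b,(a+b)/2,np.linalg.norm(a-b),np.arctan2(*(a-b)[[1,0]]),c)
l=onz(d,259,187,.006);r=onz(d,319,187,.006);print(l,r,np.linalg.norm(l-r),np.arctan2(*(r-l)[[1,0]])+np.pi/2)
```

```text
[ 0.45597    -0.16937493  0.006     ] [ 0.40104208 -0.2878844   0.006     ] [ 0.42850604 -0.22862967  0.006     ] 0.13061994816523478 1.136781122356736 [ 0.4281346  -0.23010417  0.0165    ]
[ 0.42737402 -0.16884259  0.006     ] [ 0.47454618 -0.19013791  0.006     ] 0.051756197215051404 1.1467470126335246
```

Run:
```python
from h import *
go([.4457,-.191,.004],[np.pi,0,1.142])
```

```text
offset [-0.0044, 0.0012, 0.1482] ang [0.006, -0.004, 0.011] t 3.13
```

Emit:
step_arm(
  commands=[
    {"offset": [-0.004,0.001,0.08],"angular": [0,0,0.01],"jaw": 87},
    {"offset": [-0.004,0.001,0.08],"angular": [0,0,0.01],"jaw": 87},
    {"offset": [-0.004,0.001,0.12],"angular": [0,0,0.01],"jaw": 87},
    {"offset": [-0.004,0.001,0.146],"angular": [0,0,0.01],"jaw": 87},
    {"offset": [-0.004,0.001,0.146],"angular": [0,0,0.01],"jaw": 87},
    {"offset": [-0.004,0.001,0.146],"angular": [0,0,0.01],"jaw": 87},
  ],
)

```text
t: 3.63
tcp_pos: [0.4445, -0.1912, 0.0052]
eef_rot: [3.141, -0.001, 1.141]
contact_force: [-0.7, -0.4, 0.5]
gripper_width: 0.0868
```

Emit:
step_arm(
  commands=[
    {"offset": [0,0,0.002],"angular": [0,0,0],"jaw": 60},
    {"offset": [0,0,0.002],"angular": [0,0,0],"jaw": 45},
    {"offset": [0,0,0.002],"angular": [0,0,0],"jaw": 45},
    {"offset": [0,0,0.002],"angular": [0,0,0],"jaw": 45},
    {"offset": [0,0,0.002],"angular": [0,0,0],"jaw": 45},
    {"offset": [0,0,0.002],"angular": [0,0,0],"jaw": 45},
    {"offset": [0,0,0.002],"angular": [0,0,0],"jaw": 45},
    {"offset": [0,0,0.002],"angular": [0,0,0],"jaw": 45},
  ],
  force=6,
)

```text
t: 4.3
tcp_pos: [0.4435, -0.1917, 0.0028]
eef_rot: [3.141, -0.0, 1.14]
contact_force: [-0.9, 0.5, 4.1]
gripper_width: 0.0518
```

Emit:
step_arm(
  commands=[
    {"offset": [0,0,-0.015],"angular": [0,0,0],"jaw": 45},
    {"offset": [0,0,-0.03],"angular": [0,0,0],"jaw": 45},
    {"offset": [0,0,-0.045],"angular": [0,0,0],"jaw": 45},
    {"offset": [0,0,-0.06],"angular": [0,0,0],"jaw": 45},
    {"offset": [0,0,-0.08],"angular": [0,0,0],"jaw": 45},
    {"offset": [0,0,-0.1],"angular": [0,0,0],"jaw": 45},
    {"offset": [0,0,-0.12],"angular": [0,0,0],"jaw": 45},
    {"offset": [0,0,-0.14],"angular": [0,0,0],"jaw": 45},
    {"offset": [0,0,-0.14],"angular": [0,0,0],"jaw": 45},
    {"offset": [0,0,-0.14],"angular": [0,0,0],"jaw": 45},
  ],
)

```text
t: 5.13
tcp_pos: [0.4434, -0.1915, 0.1425]
eef_rot: [3.141, -0.001, 1.14]
contact_force: [-0.1, 0.1, -3.0]
gripper_width: 0.0517
```

Run:
```python
from h import *
d=get("scene"); crop(d,100,180,300,330,4,"s2"); get("wrist","w2")
print(arm.observe()["tcp_pos"],arm.observe()["contact_force"])
```

```text
[ 0.44222198 -0.19114148  0.14120822] [ 0.04220524 -0.30641743 -3.25893387]
```

View pics/s2.png

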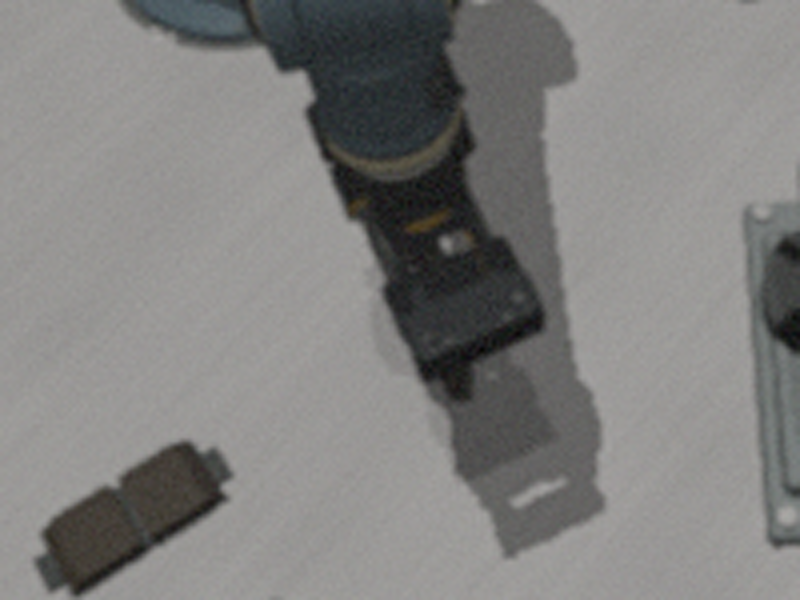

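View pics/w2.png

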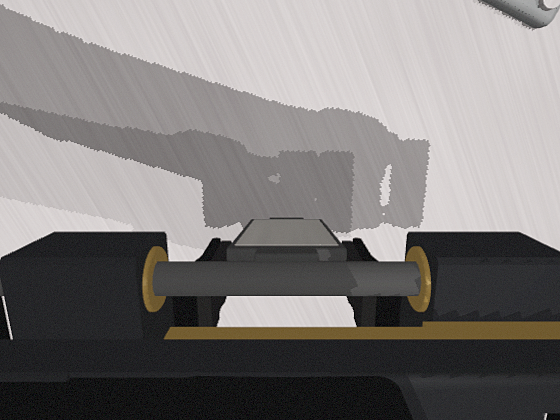

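The pad has swung with its far end down: the light steel back is now facing the camera at (287,235). Next I'll shift it clear, touch its tip to the bench and roll it over by dragging towards tool -x.

Emit:
step_arm(
  commands=[
    {"offset": [0.015,0,0.0],"angular": [0,0,0],"jaw": 45},
    {"offset": [0.03,0,0.0],"angular": [0,0,0],"jaw": 45},
    {"offset": [0.04,0,0.01],"angular": [0,0,0],"jaw": 45},
    {"offset": [0.04,0,0.02],"angular": [0,0,0],"jaw": 45},
    {"offset": [0.04,0,0.03],"angular": [0,0,0],"jaw": 45},
    {"offset": [0.04,0,0.035],"angular": [0,0,0],"jaw": 45},
    {"offset": [0.04,0,0.035],"angular": [0,0,0],"jaw": 45},
  ],
)

```text
t: 5.82
tcp_pos: [0.458, -0.1561, 0.1055]
eef_rot: [-3.138, 0.002, 1.138]
contact_force: [-1.3, 0.5, -3.1]
gripper_width: 0.0519
```

Run:
```python
from h import *
d=get("wrist","w3")
s=arm.observe();print(s["tcp_pos"],s["contact_force"])
p=s["tcp_pos"]; x=np.array([.418,.909,0]);y=np.array([.909,-.418,0]);g=p+[0,0,.0055]
for q in [(-.1075,.013),(-.1075,-.013),(-.097,.026),(-.097,-.026),(.0235,.013),(.0235,-.013)]: print(q,proj(d,g+np.array([0,0,q[0]])+y*q[1]+x*.005).round(0))
crop(d,180,180,400,340,3.6,"w3c")
```

```text
[ 0.45874056 -0.15634875  0.10642924] [ 0.10747626  1.10646573 -3.05732302]
(-0.1075, 0.013) [306. 202.]
(-0.1075, -0.013) [271. 202.]
(-0.097, 0.026) [325. 205.]
(-0.097, -0.026) [253. 205.]
(0.0235, 0.013) [322. 276.]
(0.0235, -0.013) [256. 276.]
```

View pics/w3c.png

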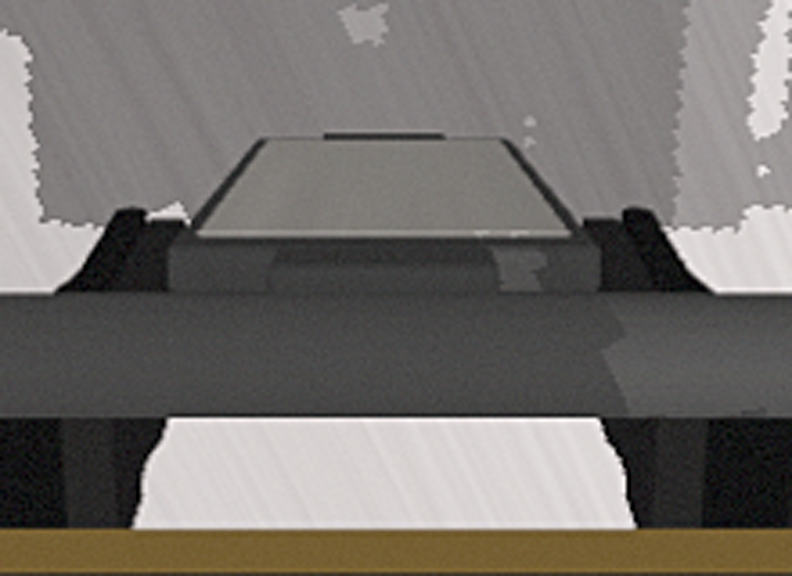

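The pad hangs about 6° short of vertical. I'll grip it firmly, tilt the tool so it leans past vertical, and only then press it over.

Emit:
step_arm(
  commands=[
    {"offset": [0,0,0],"angular": [0,0,0],"jaw": 45},
    {"offset": [0,0,0],"angular": [0,0,0],"jaw": 45},
    {"offset": [0,0,0],"angular": [0,0.2,0],"jaw": 45},
    {"offset": [0,0,0],"angular": [0,0.4,0],"jaw": 45},
    {"offset": [0,0,0],"angular": [0,0.6,0],"jaw": 45},
    {"offset": [0,0,0],"angular": [0,0.8,0],"jaw": 45},
    {"offset": [0,0,0],"angular": [0,1,0],"jaw": 45},
    {"offset": [0,0,0],"angular": [0,1,0],"jaw": 45},
    {"offset": [0,0,0],"angular": [0,1,0],"jaw": 45},
  ],
  force=45,
)

```text
t: 6.62
tcp_pos: [0.4594, -0.1577, 0.1073]
eef_rot: [-3.141, -0.497, 1.135]
contact_force: [-0.0, -0.3, -3.0]
gripper_width: 0.0513
```

Run:
```python
from h import *
d=get("wrist","w4"); crop(get("scene"),100,180,300,330,4,"s4")
s=arm.observe();print(s["tcp_pos"],s["eef_rot"],s["contact_force"],s["joint_positions"].round(2))
```

```text
[ 0.46053358 -0.15477681  0.10777776] [ 3.14103056 -0.49842026  1.14202549] [-0.16782128  1.12195454 -2.81453592] [ 0.12  0.42  0.53  2.13 -0.88  0.99  0.83]
```

View pics/s4.png

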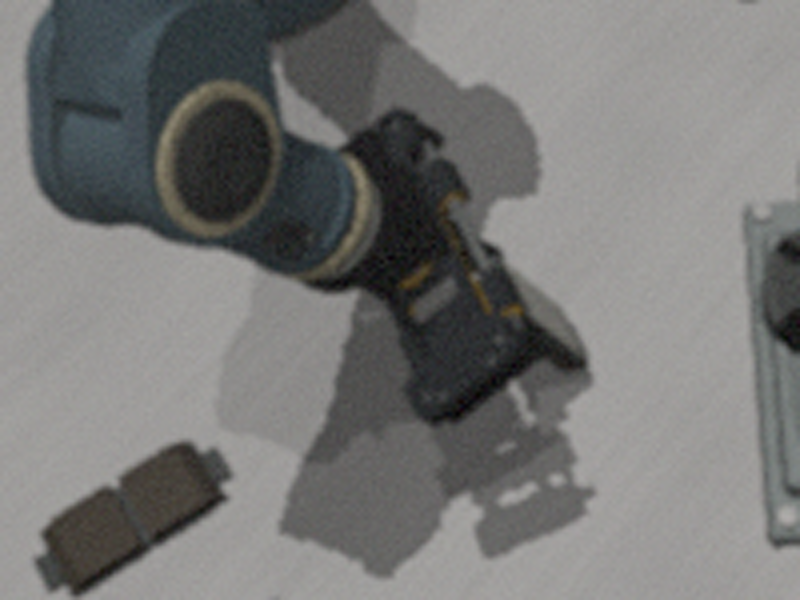

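Emit:
step_arm(
  commands=[
    {"offset": [-0.004,0,0.007],"angular": [0,0,0],"jaw": 45},
    {"offset": [-0.006,0,0.011],"angular": [0,0,0],"jaw": 45},
    {"offset": [-0.0065,0,0.012],"angular": [0,0,0],"jaw": 45},
    {"offset": [-0.0065,0,0.012],"angular": [0,0,0],"jaw": 45},
  ],
  force=45,
)

```text
t: 7.05
tcp_pos: [0.4607, -0.1552, 0.0955]
eef_rot: [3.14, -0.502, 1.142]
contact_force: [-3.5, -2.7, 12.7]
gripper_width: 0.0512
```

Emit:
step_arm(
  commands=[
    {"offset": [0,0,0],"angular": [0,0,0],"jaw": 45},
    {"offset": [-0.008,0,0.0],"angular": [0,0,0],"jaw": 45},
    {"offset": [-0.0165,0,0.001],"angular": [0,0,0],"jaw": 45},
    {"offset": [-0.026,0,0.002],"angular": [0,0,0],"jaw": 45},
    {"offset": [-0.035,0,0.0035],"angular": [0,0,0],"jaw": 45},
    {"offset": [-0.044,0,0.006],"angular": [0,0,0],"jaw": 45},
    {"offset": [-0.053,0,0.009],"angular": [0,0,0],"jaw": 45},
    {"offset": [-0.061,0,0.013],"angular": [0,0,0],"jaw": 45},
    {"offset": [-0.07,0,0.0175],"angular": [0,0,0],"jaw": 45},
    {"offset": [-0.07,0,0.0175],"angular": [0,0,0],"jaw": 45},
  ],
  force=7,
)

```text
t: 7.88
tcp_pos: [0.4369, -0.2036, 0.043]
eef_rot: [-3.138, -0.5, 1.137]
contact_force: [0.2, -1.0, -1.7]
gripper_width: 0.0519
```

Run:
```python
from h import *
d=get("wrist","w5"); crop(get("scene"),100,180,300,330,4,"s5")
s=arm.observe();print(s["tcp_pos"],s["eef_rot"],s["contact_force"])
```

```text
[ 0.43739509 -0.20293622  0.04404362] [-3.13905494 -0.50053506  1.13901858] [-0.70012348 -0.67690208 -1.55212169]
```

View pics/s5.png

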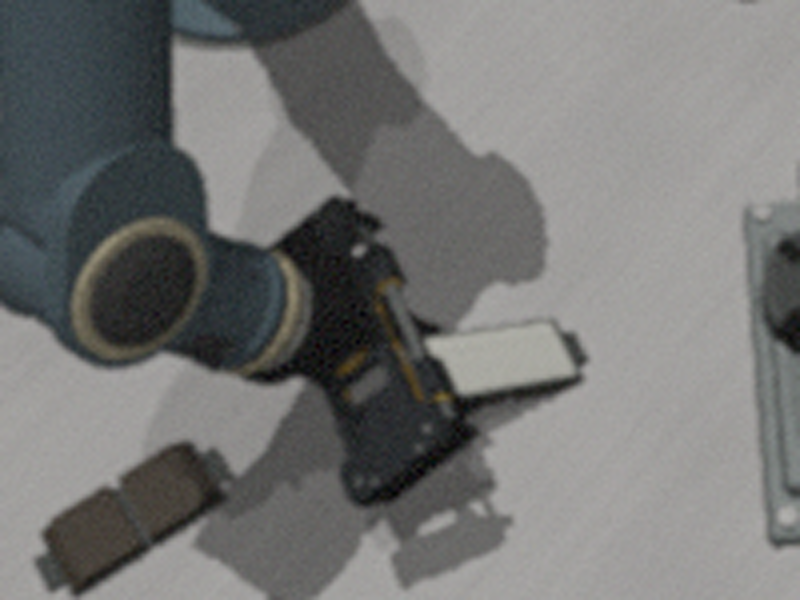

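View pics/w5.png

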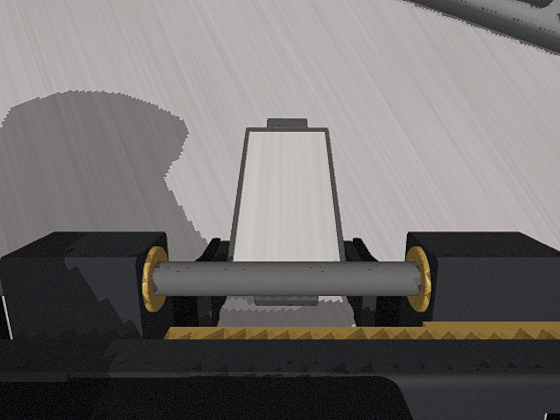

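The pad is rolling over: the white shim is now up, at (287,200) in the wrist view. Continuing down to nearly flat.

Emit:
step_arm(
  commands=[
    {"offset": [-0.007,0,0.004],"angular": [0,0,0],"jaw": 45},
    {"offset": [-0.0135,0,0.0085],"angular": [0,0,0],"jaw": 45},
    {"offset": [-0.019,0,0.0135],"angular": [0,0,0],"jaw": 45},
    {"offset": [-0.025,0,0.0185],"angular": [0,0,0],"jaw": 45},
    {"offset": [-0.029,0,0.024],"angular": [0,0,0],"jaw": 45},
    {"offset": [-0.029,0,0.024],"angular": [0,0,0],"jaw": 45},
  ],
  force=7,
)

```text
t: 8.48
tcp_pos: [0.4314, -0.2168, 0.0086]
eef_rot: [-3.14, -0.499, 1.138]
contact_force: [-0.6, -1.7, -1.8]
gripper_width: 0.0515
```

Emit:
step_arm(
  commands=[
    {"offset": [0,0,0],"angular": [0,0,0],"jaw": 60},
    {"offset": [0,0,0],"angular": [0,0,0],"jaw": 70},
    {"offset": [0,0,0],"angular": [0,0,0],"jaw": 70},
    {"offset": [0,0,0],"angular": [0,0,0],"jaw": 70},
  ],
)

```text
t: 8.82
tcp_pos: [0.4323, -0.2162, 0.0104]
eef_rot: [3.141, -0.5, 1.141]
contact_force: [-0.4, 0.3, 1.2]
gripper_width: 0.0675
```

Run:
```python
from h import *
d=get("wrist","w6")
s=arm.observe();print(s["tcp_pos"],s["eef_rot"],s["contact_force"],s["gripper_width"])
crop(d,180,80,400,340,2.3,"w6c")
```

```text
[ 0.43230058 -0.21615371  0.01032206] [ 3.14089608 -0.50028595  1.14046966] [ 0.267597    0.32754905 -0.25349992] 0.0682570527399876
```

View pics/w6.png

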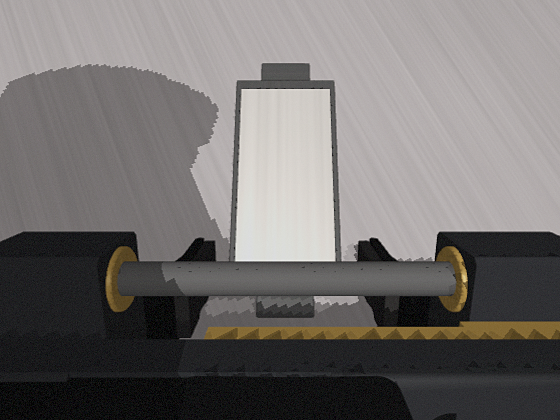

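The pad now lies flipped and flat, shim up, with its far ear tip at (285,64) and near ear at (285,304). I'll measure it, then regrip firmly.

Run:
```python
from h import *
d=get("wrist")
a=onz(d,285.5,64,.0165);b=onz(d,285,302,.0165)
print(a,b,(a+b)/2,np.linalg.norm(a-b),np.arctan2(*(a-b)[[1,0]]))
l=onz(d,238,81,.0165);r=onz(d,334,81,.0165);print(l,r,np.linalg.norm(l-r),np.arctan2(*(r-l)[[1,0]])+np.pi/2)
p=arm.observe()["tcp_pos"];u=np.array([np.cos(1.14),np.sin(1.14),0])
c=a-u*.0655
print("centre from far tip",c,"grip to centre",(c-p)@u,"lat",np.cross(u,c-p)[2])
```

```text
[ 0.4745603  -0.12193553  0.0165    ] [ 0.42300703 -0.23362877  0.0165    ] [ 0.44878366 -0.17778215  0.0165    ] 0.12301674129708248 1.1383698045199524
[ 0.44752534 -0.12087456  0.0165    ] [ 0.49342595 -0.14202395  0.0165    ] 0.050538728086109146 1.1390264775161765
centre from far tip [ 0.44720786 -0.18145103  0.0165    ] grip to centre 0.03778297152978861 lat 0.0009226916957549187
```

Emit:
step_arm(
  commands=[
    {"offset": [-0.0055,0,-0.0005],"angular": [0,0,0],"jaw": 70},
    {"offset": [-0.0055,0,-0.0005],"angular": [0,0,0],"jaw": 60},
    {"offset": [-0.0055,0,-0.0005],"angular": [0,0,0],"jaw": 45},
    {"offset": [-0.0055,0,-0.0005],"angular": [0,0,0],"jaw": 45},
    {"offset": [-0.0055,0,-0.0005],"angular": [0,0,0],"jaw": 45},
    {"offset": [-0.0055,0,-0.0005],"angular": [0,0,0],"jaw": 45},
    {"offset": [-0.0055,0,-0.0005],"angular": [0,0,0],"jaw": 45},
  ],
  force=50,
)

```text
t: 9.5
tcp_pos: [0.4298, -0.2208, 0.0077]
eef_rot: [-3.141, -0.5, 1.14]
contact_force: [0.0, -0.3, -0.7]
gripper_width: 0.051
```

Run:
```python
from h import *
s=arm.observe();p=s["tcp_pos"]
print(p,s["gripper_width"])
d=get("wrist");a=onz(d,285.5,64,.0165)
yp=.72; 
from math import *
th=-.8507; X=np.array([cos(th),sin(th),0]);Y=np.array([-sin(th),cos(th),0]);A=np.array([.6066,.0084,0])
print("X",X,"Y",Y, "yaw",atan2(Y[1],Y[0]))
u=np.array([cos(1.14),sin(1.14),0])
k=(np.array([.4472,-.1806,0])-p)@u; print("k",k)
# pre pose: centre at A - Y*0.17, z raised
pre=A-Y*(.17+k)+[0,0,.12]; print(pre); go(pre,[pi,-.5,atan2(Y[1],Y[0])])
```

```text
[ 0.42983274 -0.22083305  0.00772964] 0.051020060853165745
X [ 0.65945709 -0.75174221  0.        ] Y [0.75174221 0.65945709 0.        ] yaw 0.7200963267948965
k 0.04380956638942944
[ 0.44587032 -0.13259823  0.12      ]
offset [0.1301, -0.0223, -0.0569] ang [-0.403, 0.0, 0.737] t 9.55
```

Emit:
step_arm(
  commands=[
    {"offset": [0.015,0,-0.026],"angular": [0,0,0],"jaw": 45},
    {"offset": [0.03,0,-0.053],"angular": [0,0,0],"jaw": 45},
    {"offset": [0.045,0,-0.08],"angular": [0,0,0],"jaw": 45},
    {"offset": [0.06,0,-0.105],"angular": [0,0,0],"jaw": 45},
    {"offset": [0.06,0,-0.105],"angular": [0,0,0],"jaw": 45},
  ],
  force=50,
)

```text
t: 9.97
tcp_pos: [0.433, -0.2206, 0.1331]
eef_rot: [3.131, -0.499, 1.144]
contact_force: [0.4, -1.2, -3.3]
gripper_width: 0.0507
```

```bash
cat >> h.py <<'E'
from math import *
th=-.8507; X=np.array([cos(th),sin(th),0]);Y=np.array([-sin(th),cos(th),0]);A=np.array([.6066,.0084,0]);yawY=atan2(Y[1],Y[0])
Z=np.array([0,0,1.])
E
python3 - <<'E'
from h import *
s=arm.observe();print(s["tcp_pos"],s["contact_force"])
go(A-Y*(.12+.0438)+Z*.13,[pi,-.5,yawY])
E
```

```text
[ 0.43304819 -0.22064325  0.13312717] [ 0.40662084 -1.23753241 -3.33407463]
offset [0.1135, -0.0048, 0.0654] ang [-0.386, -0.002, 0.745] t 9.97
```

Emit:
step_arm(
  commands=[
    {"offset": [0.02,-0.001,0.011],"angular": [-0.07,0,0.125],"jaw": 45},
    {"offset": [0.038,-0.0015,0.022],"angular": [-0.13,0,0.25],"jaw": 45},
    {"offset": [0.057,-0.0025,0.033],"angular": [-0.195,0,0.375],"jaw": 45},
    {"offset": [0.076,-0.003,0.044],"angular": [-0.26,0,0.5],"jaw": 45},
    {"offset": [0.095,-0.004,0.055],"angular": [-0.325,0,0.62],"jaw": 45},
    {"offset": [0.1135,-0.005,0.0655],"angular": [-0.39,0,0.745],"jaw": 45},
    {"offset": [0.1135,-0.005,0.0655],"angular": [-0.39,0,0.745],"jaw": 45},
    {"offset": [0.1135,-0.005,0.0655],"angular": [-0.39,0,0.745],"jaw": 45},
  ],
  force=50,
)

```text
t: 10.63
tcp_pos: [0.4799, -0.0956, 0.1246]
eef_rot: [-3.131, -0.497, 0.719]
contact_force: [-0.1, -0.3, -3.1]
gripper_width: 0.0512
```

Run:
```python
from h import *
d=get("wrist","w7");crop(get("scene"),180,100,380,300,3,"s7"); crop(get("top"),200,120,400,270,4,"t7")
s=arm.observe();print(s["tcp_pos"],s["eef_rot"],s["contact_force"],s["joint_positions"].round(2))
go(A-Y*(.12+.0438)+Z*.13,[pi,-.5,yawY])
c=s["tcp_pos"]+Y*.0438
print("tool ax",R.from_euler("xyz",s["eef_rot"]).as_matrix().round(3).tolist())
for k in (0,-.0655,.0655): print(proj(d,[*(A+Y*k)[:2],.0528]))
for k in (0,): print("head",proj(d,[*A[:2],.165]), proj(d,[*A[:2],.082]))
```

```text
[ 0.48077631 -0.09880516  0.1251151 ] [-3.13350483 -0.497192    0.71427977] [-0.42879629 -0.09034269 -3.62215496] [-0.02  0.27  0.49  2.27 -1.01  0.7   0.4 ]
offset [0.0036, 0.0023, -0.0036] ang [-0.011, 0.006, -0.01] t 10.78
tool ax [[0.664, 0.658, 0.355], [0.576, -0.753, 0.319], [0.477, -0.007, -0.879]]
[295.35904889  59.7989307 ]
[295.65880744 136.56772359]
[295.09224988  -8.52885727]
head [298.49811485 -90.97216542] [295.91912777  32.89802872]
```

View pics/w7.png

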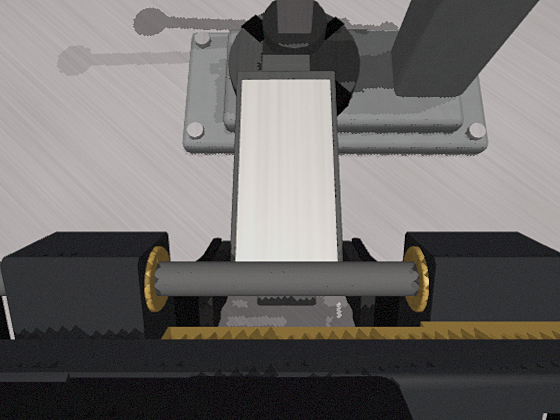

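View pics/s7.png

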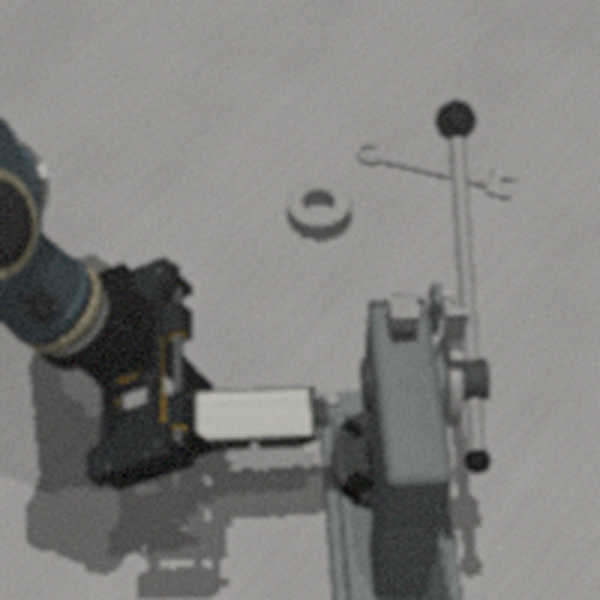

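View pics/t7.png

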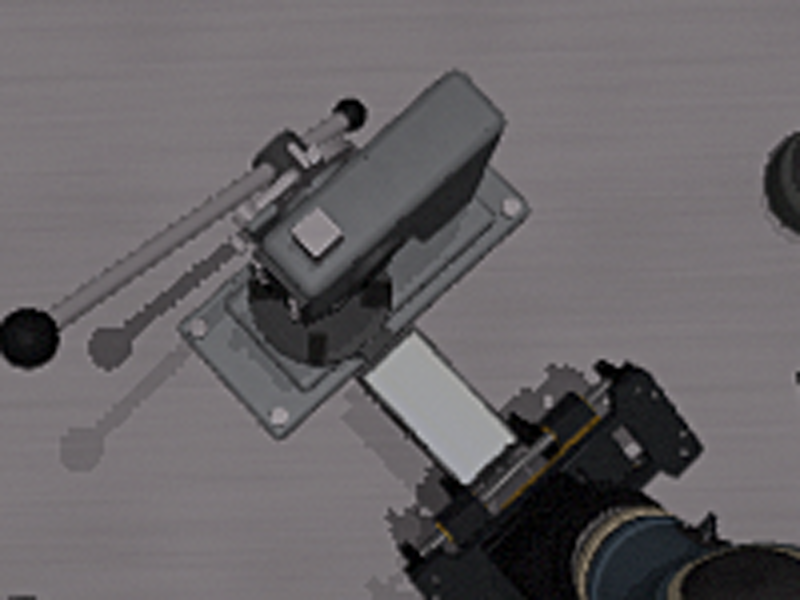

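The wrist view shows the shim-up pad held at (287,165) and the anvil disc spanning columns 229-359, centred near (294,62). I'll check the press fit against the foot corners at about (185,152) and (488,151).

Run:
```python
from h import *
d=get("wrist")
P=lambda x,y,z: A+X*x+Y*y+Z*z
print(proj(d,P(-.095,-.058,.018)),proj(d,P(.165,-.058,.018)))
print(proj(d,P(-.052,0,.053)),proj(d,P(.052,0,.053)), proj(d,P(-.095,.058,.018)))
# pad far ear tip at top surface
s=arm.observe();zt=s["tcp_pos"][2]-.0077+.0165
a=onz(d,286,56,zt);l=onz(d,237,73,zt);r=onz(d,335,73,zt)
c=(l+r)/2-Y*.055; c2=a-Y*.0655
for q in (c,c2): print("pad centre rel press: x,y",(q-A)@X,(q-A)@Y, "w",np.linalg.norm(l-r), "k",(q-s["tcp_pos"])@Y,(q-s["tcp_pos"])@X)
e=(r-l);print("edge ang vs X",atan2(e@Y,e@X))
```

```text
[177.42450228 146.22984928] [488.22956076 144.36203668]
[224.05921342  59.07141579] [356.5470192   58.02061069] [186.64720018  29.80516064]
pad centre rel press: x,y -0.0027330746875098753 -0.12493799532081477 w 0.05097357500175403 k 0.04039027040134774 -0.000538929842487693
pad centre rel press: x,y -0.0026742222931195403 -0.1251756907069094 w 0.05097357500175403 k 0.04015257501525309 -0.00048007744809735456
edge ang vs X -0.008716071437669311
```

Emit:
step_arm(
  commands=[
    {"offset": [-0.01,0.002,0.018],"angular": [0,0,0],"jaw": 45},
    {"offset": [-0.02,0.0045,0.037],"angular": [0,0,0],"jaw": 45},
    {"offset": [-0.0285,0.0045,0.052],"angular": [0,0,0],"jaw": 45},
    {"offset": [-0.0285,0.0045,0.052],"angular": [0,0,0],"jaw": 45},
    {"offset": [-0.0285,0.0045,0.052],"angular": [0,0,0],"jaw": 45},
  ],
  force=50,
)

```text
t: 11.25
tcp_pos: [0.4826, -0.1024, 0.0647]
eef_rot: [-3.129, -0.498, 0.71]
contact_force: [-0.1, 0.3, -2.5]
gripper_width: 0.0508
```

Run:
```python
from h import *
get("wrist","w8")
s=arm.observe();print(s["tcp_pos"],s["eef_rot"])
p=s["tcp_pos"]; print("rel",(p-A)@X,(p-A)@Y,p[2])
go(p+Y*.124+Z*(.066-p[2]),[pi,-.5,yawY])
```

```text
[ 0.48305327 -0.1026568   0.06548868] [-3.13117395 -0.49814695  0.71048386]
rel 0.0020123174647676996 -0.16611248620733143 0.06548868031406037
offset [0.1092, -0.0006, 0.0588] ang [-0.012, 0.004, -0.017] t 11.3
```

View pics/w8.png

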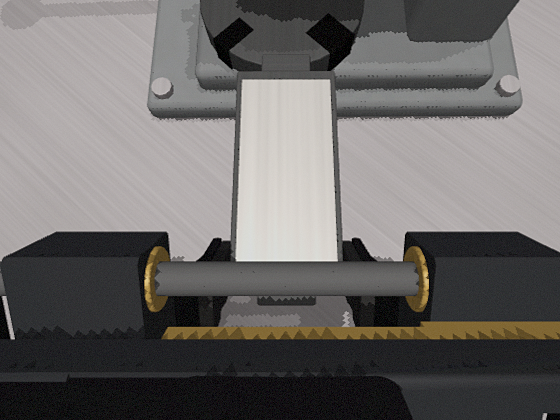

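Emit:
step_arm(
  commands=[
    {"offset": [0.015,-0.001,0.008],"angular": [-0.01,0,-0.01],"jaw": 45},
    {"offset": [0.03,-0.002,0.016],"angular": [-0.01,0,-0.01],"jaw": 45},
    {"offset": [0.045,-0.002,0.024],"angular": [-0.01,0,-0.01],"jaw": 45},
    {"offset": [0.06,-0.002,0.0325],"angular": [-0.01,0,-0.01],"jaw": 45},
    {"offset": [0.075,-0.002,0.0405],"angular": [-0.01,0,-0.01],"jaw": 45},
    {"offset": [0.09,-0.002,0.0485],"angular": [-0.01,0,-0.01],"jaw": 45},
    {"offset": [0.1,-0.002,0.054],"angular": [-0.01,0,-0.01],"jaw": 45},
    {"offset": [0.109,-0.002,0.0585],"angular": [-0.01,0,-0.01],"jaw": 45},
    {"offset": [0.109,-0.002,0.0585],"angular": [-0.01,0,-0.01],"jaw": 45},
  ],
  force=50,
)

```text
t: 12.05
tcp_pos: [0.5769, -0.0161, 0.0677]
eef_rot: [3.141, -0.5, 0.724]
contact_force: [-0.1, 0.4, -2.5]
gripper_width: 0.0513
```

Run:
```python
from h import *
d=get("wrist","w9");crop(get("scene"),220,160,370,310,4,"s9"); crop(get("top"),220,120,370,240,5,"t9")
s=arm.observe();p=s["tcp_pos"];print(p,s["eef_rot"],s["contact_force"]); print("rel",(p-A)@X,(p-A)@Y,p[2])
```

```text
[ 0.57475776 -0.01863392  0.06682112] [-3.14112655 -0.49749505  0.72035806] [ 0.38693103  0.06377503 -2.44840537]
rel -0.0006760564526734546 -0.04176486720667465 0.06682112113174249
```

View pics/w9.png

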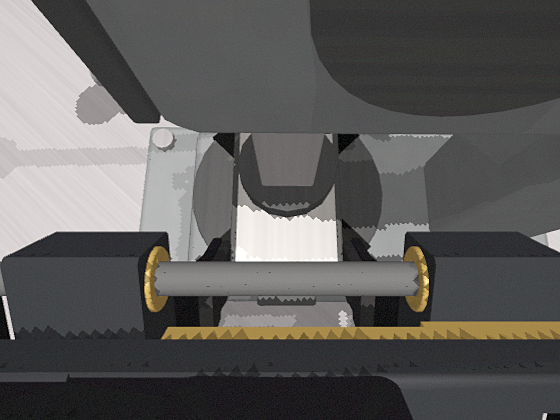

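View pics/t9.png

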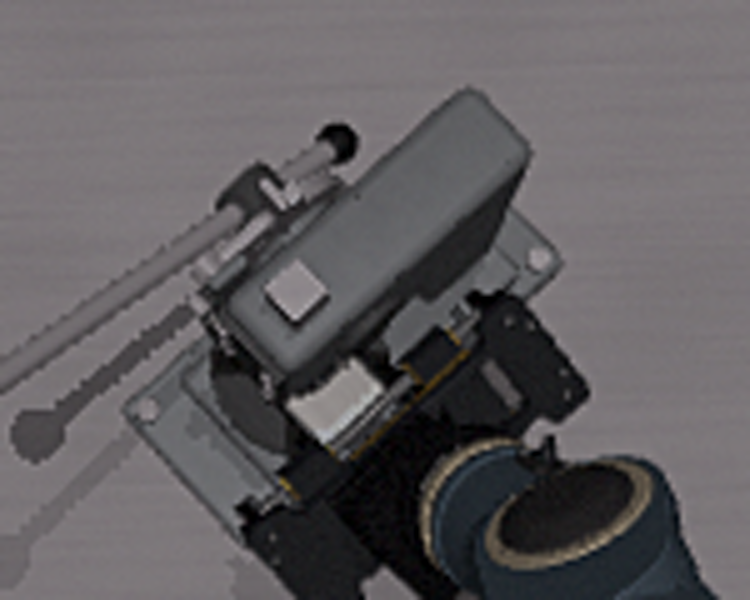

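Laterally the ram foot (columns 239-337) and the pad (237-343) are centred on each other. Now checking along the pad's length with the foot's near edge at row 216 and the near ear tip at row 304.

Run:
```python
from h import *
d=get("wrist");p=arm.observe()["tcp_pos"]
for z in (.082,.087):
  f=onz(d,288,216,z);print("foot edge rel",(f-A)@X,(f-A)@Y,"->axis Y",(f-A)@Y+.022)
zt=p[2]-.0077+.0165
e=onz(d,287,299,zt);print("near ear rel",(e-A)@Y,"-> centre",(e-A)@Y+.0655,"; k estimate centre",(p-A)@Y+.042, zt)
```

```text
foot edge rel -0.0003932024697643803 -0.024379405250813634 ->axis Y -0.002379405250813635
foot edge rel -0.0004073574818233372 -0.025575126293176997 ->axis Y -0.003575126293176998
near ear rel -0.0604739719651434 -> centre 0.0050260280348566055 ; k estimate centre -1.2233324005551938e-05 0.07556756913074086
```

Emit:
step_arm(
  commands=[
    {"offset": [-0.003,0,0.002],"angular": [0,0,0],"jaw": 45},
    {"offset": [-0.005,0,0.0035],"angular": [0,0,0],"jaw": 45},
    {"offset": [-0.0055,0,0.0045],"angular": [0,0,0],"jaw": 45},
    {"offset": [-0.0055,0,0.0045],"angular": [0,0,0],"jaw": 45},
  ],
  force=50,
)

```text
t: 12.58
tcp_pos: [0.5728, -0.0206, 0.0607]
eef_rot: [-3.14, -0.499, 0.719]
contact_force: [-3.8, -1.4, 3.2]
gripper_width: 0.0511
```

Emit:
step_arm(
  commands=[
    {"offset": [0,0,0],"angular": [0,0,0],"jaw": 45},
    {"offset": [0,0,0],"angular": [0,0,0],"jaw": 45},
    {"offset": [0,0,0],"angular": [0,0,0],"jaw": 56},
    {"offset": [0,0,0],"angular": [0,0,0],"jaw": 66},
    {"offset": [0,0,0],"angular": [0,0,0],"jaw": 70},
    {"offset": [0,0,0],"angular": [0,0,0],"jaw": 70},
    {"offset": [0,0,0],"angular": [0,0,0],"jaw": 70},
  ],
  force=5,
)

```text
t: 13.17
tcp_pos: [0.5735, -0.0193, 0.0604]
eef_rot: [-3.141, -0.499, 0.721]
contact_force: [-0.3, 0.3, -0.6]
gripper_width: 0.0683
```

Run:
```python
from h import *
d=get("wrist","w10")
s=arm.observe();p=s["tcp_pos"];print(p,s["eef_rot"],s["contact_force"],s["gripper_width"]); print("rel",(p-A)@X,(p-A)@Y,p[2])
```

```text
[ 0.57347811 -0.0193894   0.0604257 ] [-3.14095314 -0.49859968  0.72133581] [-0.42629556  0.89308885  0.39892249] 0.06925042149399203
rel -0.0009519975512464648 -0.04322503906156963 0.060425699782535466
```

View pics/w10.png

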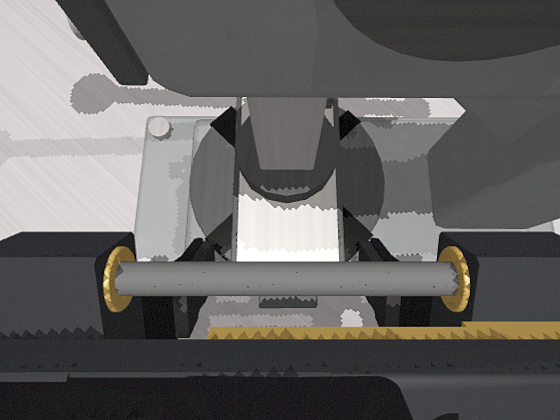

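Emit:
step_arm(
  commands=[
    {"offset": [0,0,-0.02],"angular": [0,0,0],"jaw": 70},
    {"offset": [-0.01,0,-0.04],"angular": [0,0,0],"jaw": 70},
    {"offset": [-0.03,0,-0.06],"angular": [0,0,0],"jaw": 70},
    {"offset": [-0.05,0,-0.085],"angular": [0,0,0],"jaw": 70},
    {"offset": [-0.077,0,-0.11],"angular": [0,0,0],"jaw": 70},
    {"offset": [-0.077,0,-0.11],"angular": [0,0,0],"jaw": 70},
    {"offset": [-0.077,0,-0.11],"angular": [0,0,0],"jaw": 70},
  ],
)

```text
t: 13.8
tcp_pos: [0.4826, -0.1006, 0.1208]
eef_rot: [3.141, -0.499, 0.718]
contact_force: [1.1, 0.5, 0.0]
gripper_width: 0.0699
```

Run:
```python
from h import *
d=get("wrist","w11");ds=get("scene");dt=get("top");crop(ds,270,120,370,270,5,"s11"); crop(dt,220,120,340,220,6,"t11")
s=arm.observe();p=s["tcp_pos"];print(p,s["joint_positions"].round(2))
```

```text
[ 0.4836978  -0.09793589  0.12015454] [ 0.42  0.26 -0.03  2.25 -0.88  0.58  0.28]
```

View pics/w11.png

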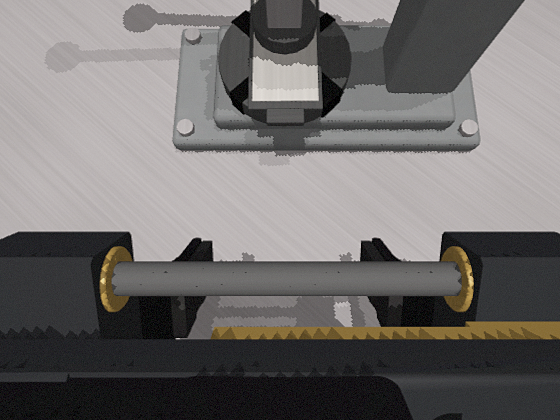

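View pics/s11.png

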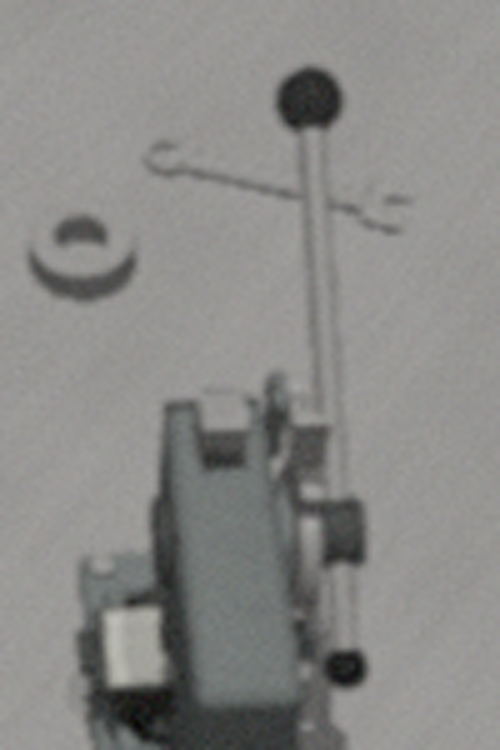

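View pics/t11.png

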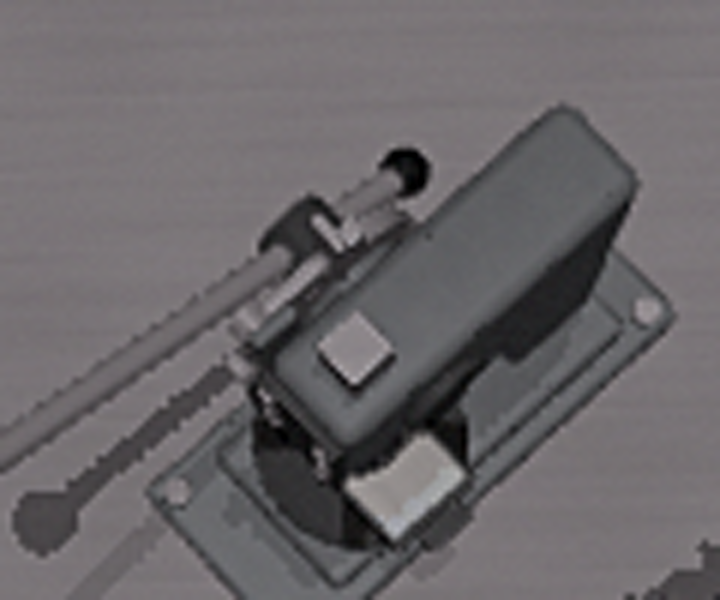

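Run:
```python
from h import *
dw=get("wrist");ds=get("scene");dt=get("top")
e=onz(dw,284,106,.0695);print("plate edge",(e-A)@X,(e-A)@Y+.055)
q=onz(dt,220+337/6,120+230/6,.302);print("tab top?",(q-A)@X,(q-A)@Y)
for n,(u,v) in dict(brightL=(240,325),lowfront=(240,362)).items():
  q=onz(dt,220+u/6,120+v/6,.27);print(n,(q-A)@X,(q-A)@Y)
P=lambda x,y,z: A+X*x+Y*y+Z*z
for x in (0.02,.04,.06): 
  q=proj(ds,P(x,.04,.302)); print(x,"scene crop",((q-[270,120])*5).round(0), "top crop",((proj(dt,P(x,.04,.302))-[220,120])*6).round(0))
crop(dt,250,140,300,185,14,"t12");crop(ds,310,180,350,260,8,"s12")
```

```text
plate edge -0.0035689456030204517 0.0038594327574628245
tab top? 0.021855046990862107 0.033383221493487464
brightL -0.026571366501643708 0.03734160147905466
lowfront -0.03642200428622975 0.02650017822810683
0.02 scene crop [318. 419.] top crop [322. 221.]
0.04 scene crop [324. 456.] top crop [361. 185.]
0.06 scene crop [331. 493.] top crop [399. 150.]
```

View pics/t12.png

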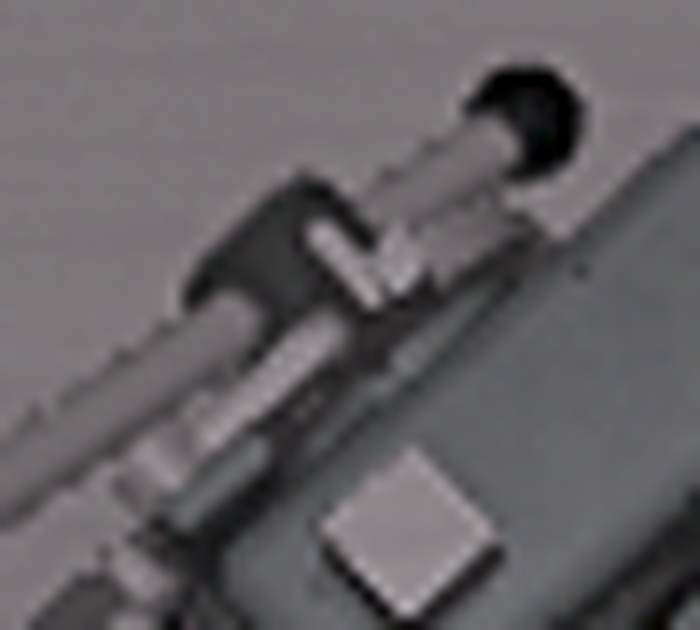

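View pics/s12.png

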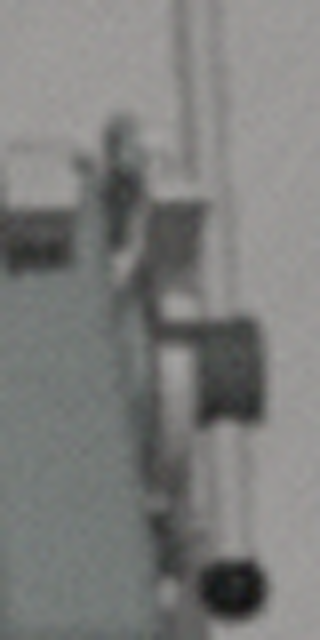

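Run:
```python
from h import *
ds=get("scene");dt=get("top")
for d,u,v in ((ds,332.2,205),(dt,274.6,158.7)):
  q=onz(d,u,v,.302);print("tab top",(q-A)@X,(q-A)@Y)
o1,r1=ray(ds,332.2,205);o2,r2=ray(dt,274.6,158.7)
M=np.stack([r1,-r2],1);k=np.linalg.lstsq(M,o2-o1,rcond=None)[0];q=(o1+r1*k[0]+o2+r2*k[1])/2
print(((q-A)@X),((q-A)@Y),q[2],np.linalg.norm(o1+r1*k[0]-o2-r2*k[1]))
# ram top check for bias
for d,u,v in ((dt,250+410/14,140+530/14),(ds,310+40/8-.5,180+178/8)):
  q=onz(d,u,v,.284);print("ramtop",(q-A)@X,(q-A)@Y)
```

```text
tab top 0.022940902559018803 0.03644019329259329
tab top 0.018677863293397132 0.03516924525164497
0.019457454478077296 0.036800077755913756 0.29701796348478987 0.0013094854540220177
ramtop -0.0010594808705992032 -0.0018184964857822883
ramtop -0.00023443970270442 0.0004085507812270512
```

The pad is down and centred within about 5 mm. The catch tab is at press x ≈ 0.020, y ≈ 0.036 (top view pixel (275,159), scene pixel (332,205)). Next I'll close the fingers and go up over the press to behind the tab.

Run:
```python
from h import *
go([.52,-.10,.40],[pi,0,yawY])
```

```text
offset [0.157, 0.0253, -0.2335] ang [-0.004, -0.997, 0.005] t 14.2
```

Emit:
step_arm(
  commands=[
    {"offset": [0.157,0.025,-0.234],"angular": [0,-1,0],"jaw": 0},
    {"offset": [0.157,0.025,-0.234],"angular": [0,-1,0],"jaw": 0},
    {"offset": [0.157,0.025,-0.234],"angular": [0,-1,0],"jaw": 0},
    {"offset": [0.157,0.025,-0.234],"angular": [0,-1,0],"jaw": 0},
    {"offset": [0.157,0.025,-0.234],"angular": [0,-1,0],"jaw": 0},
    {"offset": [0.157,0.025,-0.234],"angular": [0,-1,0],"jaw": 0},
    {"offset": [0.157,0.025,-0.234],"angular": [0,-1,0],"jaw": 0},
    {"offset": [0.157,0.025,-0.234],"angular": [0,-1,0],"jaw": 0},
    {"offset": [0.157,0.025,-0.234],"angular": [0,-1,0],"jaw": 0},
  ],
  force=20,
)

```text
t: 14.95
tcp_pos: [0.5219, -0.1, 0.4066]
eef_rot: [3.136, -0.004, 0.724]
contact_force: [0.6, 0.4, 0.5]
gripper_width: 0.0177
```

Run:
```python
from h import *
print(arm.observe()["eef_rot"])
go(A+X*.062+Y*.037+Z*.36,[pi,0,yawY])
```

```text
[ 3.13574958 -0.00442114  0.72354718]
offset [0.1718, 0.0367, 0.0475] ang [0.012, -0.009, 0.007] t 14.95
```

Emit:
step_arm(
  commands=[
    {"offset": [0.172,0.037,0.0],"angular": [0.01,-0.01,0.007],"jaw": 0},
    {"offset": [0.172,0.037,0.0],"angular": [0.01,-0.01,0.007],"jaw": 0},
    {"offset": [0.172,0.037,0.0],"angular": [0.01,-0.01,0.007],"jaw": 0},
    {"offset": [0.172,0.037,0.02],"angular": [0.01,-0.01,0.007],"jaw": 0},
    {"offset": [0.172,0.037,0.0475],"angular": [0.01,-0.01,0.007],"jaw": 0},
    {"offset": [0.172,0.037,0.0475],"angular": [0.01,-0.01,0.007],"jaw": 0},
    {"offset": [0.172,0.037,0.0475],"angular": [0.01,-0.01,0.007],"jaw": 0},
  ],
)

```text
t: 15.53
tcp_pos: [0.6721, -0.014, 0.3499]
eef_rot: [-3.132, 0.012, 0.72]
contact_force: [1.2, 0.1, 0.6]
gripper_width: 0.0004
```

Run:
```python
from h import *
d=get("wrist","w13");ds=get("scene");dt=get("top");crop(ds,270,120,370,270,5,"s13"); crop(dt,200,120,340,220,5,"t13")
s=arm.observe();p=s["tcp_pos"];print(p,s["gripper_width"],(p-A)@X,(p-A)@Y,s["joint_positions"].round(2))
```

```text
[ 0.6727954  -0.01613403  0.3553941 ] 0.0007109260342268776 0.062096296829402035 0.03358273524490131 [-0.1   0.39  0.09  1.35 -0.03  1.4  -0.87]
```

View pics/w13.png

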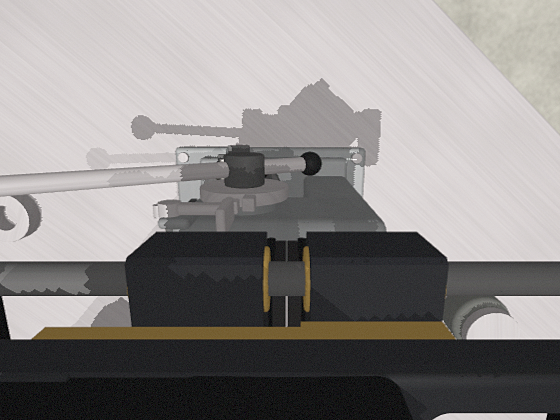

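View pics/s13.png

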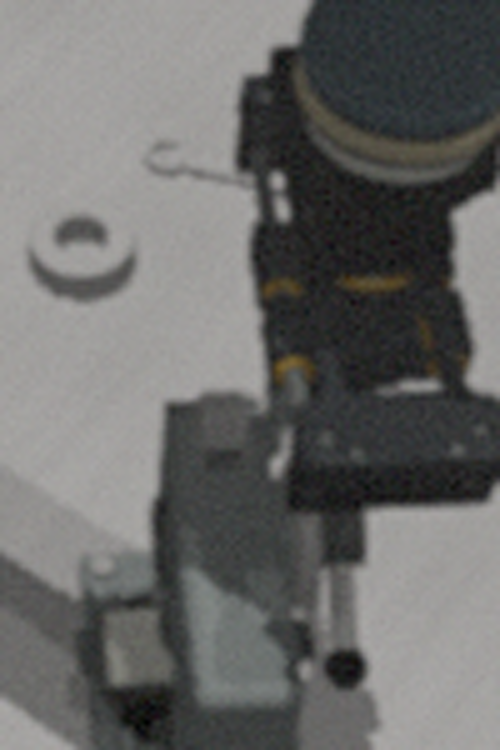

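Run:
```python
from h import *
d=get("wrist");crop(d,130,130,330,250,4,"w13c")
P=lambda x,y,z: A+X*x+Y*y+Z*z
for q in [(.02,.027,.302),(.02,.045,.302),(.02,.045,.264),(-.022,.036,.266)]: print(q,((proj(d,P(*q))-[130,130])*4).round(0))
```

```text
(0.02, 0.027, 0.302) [361. 426.]
(0.02, 0.045, 0.302) [355. 315.]
(0.02, 0.045, 0.264) [394. 263.]
(-0.022, 0.036, 0.266) [160. 315.]
```

View pics/w13c.png

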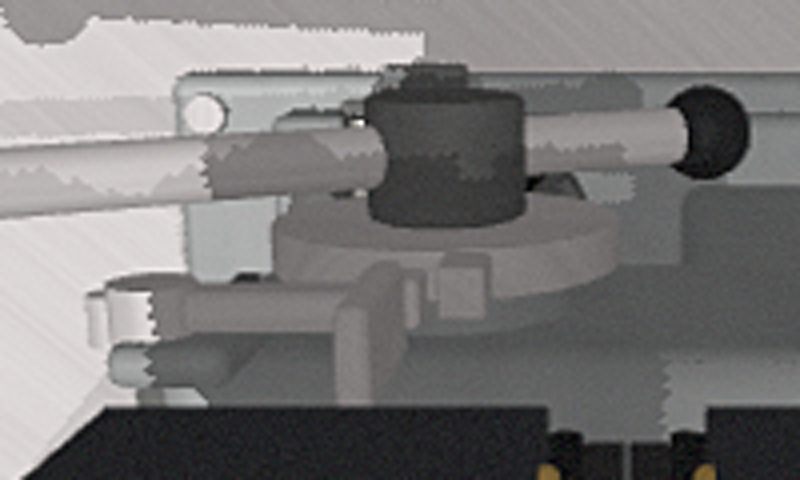

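The enlarged wrist crop shows the tab's top edge where predicted, at crop pixels (335-370, 305). Descending behind it.

Emit:
step_arm(
  commands=[
    {"offset": [0.0035,0,0.03],"angular": [0,0,0],"jaw": 0},
    {"offset": [0.0035,0,0.055],"angular": [0,0,0],"jaw": 0},
    {"offset": [0.0035,0,0.068],"angular": [0,0,0],"jaw": 0},
    {"offset": [0.0035,0,0.068],"angular": [0,0,0],"jaw": 0},
    {"offset": [0.0035,0,0.068],"angular": [0,0,0],"jaw": 0},
  ],
)

```text
t: 16.15
tcp_pos: [0.6748, -0.0134, 0.2866]
eef_rot: [-3.137, 0.005, 0.717]
contact_force: [-0.1, 0.0, 0.1]
gripper_width: 0.0006
```

Run:
```python
from h import *
s=arm.observe();p=s["tcp_pos"];print(p,(p-A)@X,(p-A)@Y,s["contact_force"])
go(A+X*.01+Y*.037+Z*.286,[pi,0,yawY])
go(A+X*-.035+Y*.037+Z*.286,[pi,0,yawY])
```

```text
[ 0.67478065 -0.01335963  0.2865777 ] 0.06131983913158227 0.03690473008496628 [-0.10098617  0.01692587  0.09818566]
offset [-0.0001, -0.0513, 0.0008] ang [-0.009, 0.011, -0.006] t 16.15
offset [-0.0002, -0.0963, 0.001] ang [-0.009, 0.011, -0.006] t 16.15
```

Emit:
step_arm(
  commands=[
    {"offset": [0,-0.01,0],"angular": [0,0,0],"jaw": 0},
    {"offset": [0,-0.02,0],"angular": [0,0,0],"jaw": 0},
    {"offset": [0,-0.03,0],"angular": [0,0,0],"jaw": 0},
    {"offset": [0,-0.04,0],"angular": [0,0,0],"jaw": 0},
    {"offset": [0,-0.05,0],"angular": [0,0,0],"jaw": 0},
    {"offset": [0,-0.05,0],"angular": [0,0,0],"jaw": 0},
  ],
)

```text
t: 16.65
tcp_pos: [0.6516, 0.0148, 0.2961]
eef_rot: [3.115, -0.009, 0.711]
contact_force: [14.8, -15.8, 17.8]
gripper_width: 0.0009
```

Run:
```python
from h import *
d=get("wrist");crop(d,130,130,330,250,4,"w14c");crop(get("scene"),290,160,370,260,6,"s14")
s=arm.observe();p=s["tcp_pos"];print(p,(p-A)@X,(p-A)@Y,s["contact_force"])
```

```text
[0.65179555 0.0145381  0.29576812] 0.025190260457067543 0.03802321455144311 [ 14.32898203 -16.39856919  16.8919262 ]
```

View pics/w14c.png

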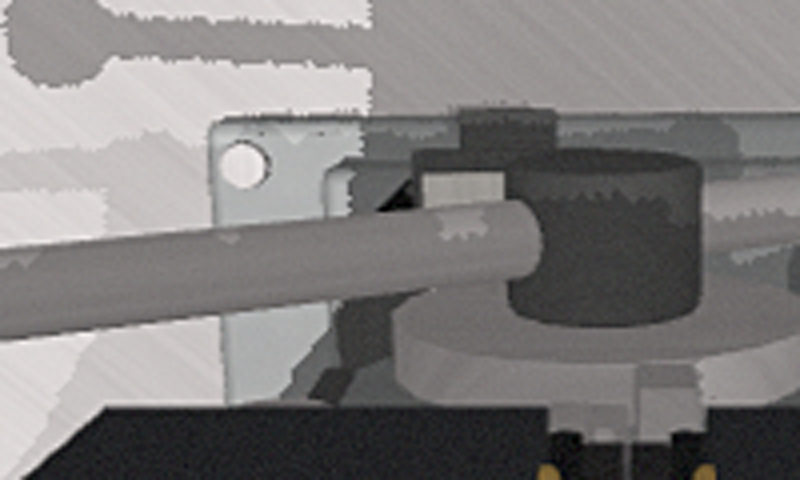

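The push jammed: 21 N back and 17 N up, with the tip near the tab's root. I'll back off and follow the tab's arc while pushing near its top.

Emit:
step_arm(
  commands=[
    {"offset": [0,0.01,-0.008],"angular": [0,0,0],"jaw": 0},
    {"offset": [0,0.025,-0.009],"angular": [0,0,0],"jaw": 0},
    {"offset": [0,0.036,-0.009],"angular": [0,0,0],"jaw": 0},
    {"offset": [0,0.036,-0.009],"angular": [0,0,0],"jaw": 0},
    {"offset": [0,0.036,-0.009],"angular": [0,0,0],"jaw": 0},
  ],
)

```text
t: 17.17
tcp_pos: [0.6652, -0.0017, 0.2938]
eef_rot: [-3.135, 0.007, 0.718]
contact_force: [-0.8, -0.4, -0.5]
gripper_width: 0.0006
```

Run:
```python
from h import *
d=get("wrist","w15");crop(get("scene"),290,160,370,260,6,"s15")
s=arm.observe();p=s["tcp_pos"];print(p,(p-A)@X,(p-A)@Y,s["contact_force"],s["eef_rot"])
```

```text
[ 0.66497178 -0.00073748  0.29366626] 0.045362715340795855 0.037854754960957214 [-0.20352129  0.42470757  0.01072271] [-3.13466202  0.00693961  0.71941809]
```

View pics/s15.png

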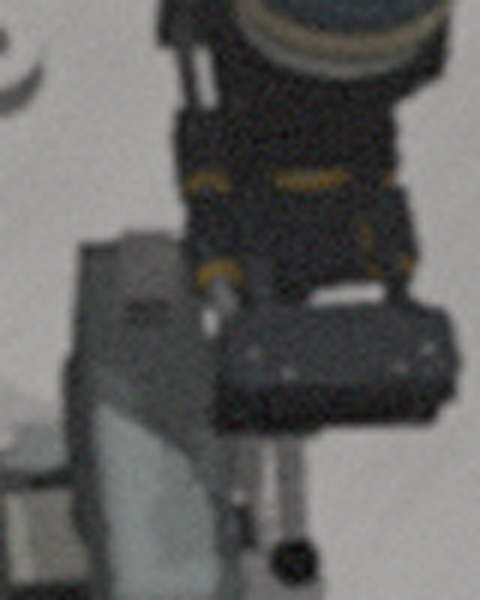

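View pics/w15.png

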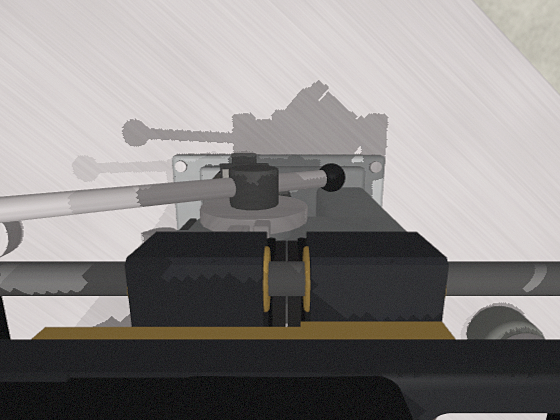

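Emit:
step_arm(
  commands=[
    {"offset": [0,-0.009,0.0],"angular": [0,0,0],"jaw": 0},
    {"offset": [0,-0.013,-0.004],"angular": [0,0,0],"jaw": 0},
    {"offset": [0,-0.017,-0.008],"angular": [0,0,0],"jaw": 0},
    {"offset": [0,-0.0225,-0.012],"angular": [0,0,0],"jaw": 0},
    {"offset": [0,-0.0285,-0.0155],"angular": [0,0,0],"jaw": 0},
    {"offset": [0,-0.035,-0.018],"angular": [0,0,0],"jaw": 0},
    {"offset": [0,-0.041,-0.02],"angular": [0,0,0],"jaw": 0},
    {"offset": [0,-0.041,-0.02],"angular": [0,0,0],"jaw": 0},
  ],
)

```text
t: 17.93
tcp_pos: [0.6393, 0.0291, 0.3174]
eef_rot: [-3.139, 0.003, 0.719]
contact_force: [1.0, -3.4, 6.2]
gripper_width: 0.0006
```

Run:
```python
from h import *
d=get("top");crop(d,240,130,300,190,10,"t16");crop(get("wrist"),130,130,330,250,4,"w16")
s=arm.observe();p=s["tcp_pos"];print((p-A)@X,(p-A)@Y,p[2],s["contact_force"]@X,s["contact_force"])
```

```text
0.006829081203406039 0.03821704368436392 0.3170545940459303 2.731258395357097 [ 1.53010206 -2.29097385  6.2353022 ]
```

View pics/t16.png

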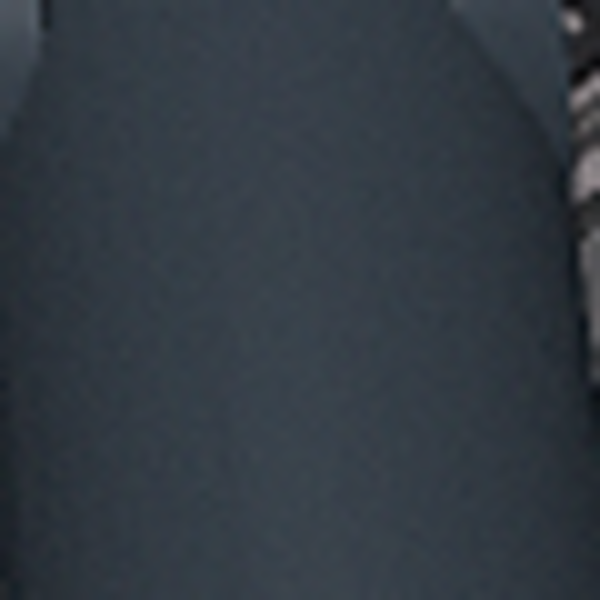

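View pics/w16.png

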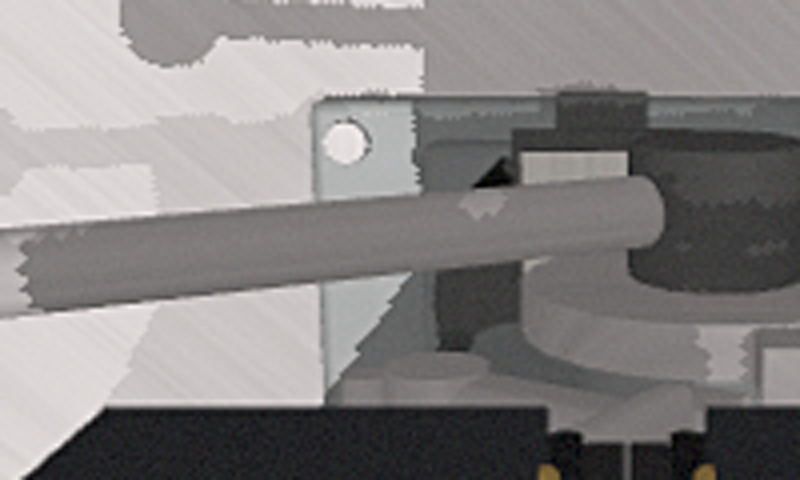

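Emit:
step_arm(
  commands=[
    {"offset": [0,-0.008,0.0],"angular": [0,0,0],"jaw": 0},
    {"offset": [0,-0.016,0.0005],"angular": [0,0,0],"jaw": 0},
    {"offset": [0,-0.024,0.0015],"angular": [0,0,0],"jaw": 0},
    {"offset": [0,-0.033,0.004],"angular": [0,0,0],"jaw": 0},
    {"offset": [0,-0.041,0.007],"angular": [0,0,0],"jaw": 0},
    {"offset": [0,-0.048,0.0125],"angular": [0,0,0],"jaw": 0},
    {"offset": [0,-0.055,0.019],"angular": [0,0,0],"jaw": 0},
    {"offset": [0,-0.055,0.019],"angular": [0,0,0],"jaw": 0},
  ],
)

```text
t: 18.7
tcp_pos: [0.5957, 0.0806, 0.3013]
eef_rot: [-3.12, 0.005, 0.726]
contact_force: [-21.8, 12.4, 24.5]
gripper_width: 0.0003
```

Run:
```python
from h import *
crop(get("wrist"),130,130,330,250,4,"w17");get("scene","s17")
s=arm.observe();p=s["tcp_pos"];print((p-A)@X,(p-A)@Y,p[2],s["contact_force"]@X,s["contact_force"])
```

```text
-0.06188576418454987 0.03944700665243588 0.3009308764396057 -24.08596140563806 [-22.72358622  12.10618653  25.14776902]
```

View pics/w17.png

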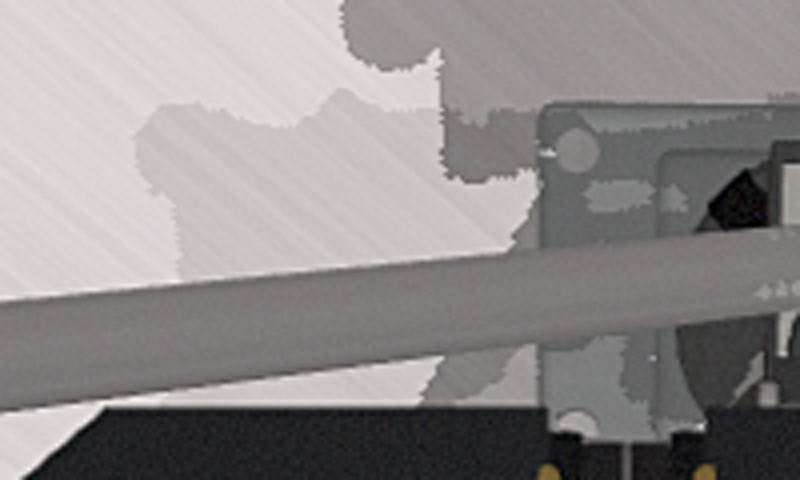

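The force now points forward and up at about 135°, which suggests the catch is at its stop. Lifting off to check.

Emit:
step_arm(
  commands=[
    {"offset": [0,-0.008,-0.02],"angular": [0,0,0],"jaw": 0},
    {"offset": [0,-0.01,-0.05],"angular": [0,0,0],"jaw": 0},
    {"offset": [-0.03,-0.01,-0.09],"angular": [0,0,0],"jaw": 0},
    {"offset": [-0.07,-0.01,-0.1],"angular": [0,0,0],"jaw": 0},
    {"offset": [-0.11,-0.01,-0.1],"angular": [0,0,0],"jaw": 0},
    {"offset": [-0.15,-0.01,-0.1],"angular": [0,0,0],"jaw": 0},
    {"offset": [-0.15,-0.01,-0.1],"angular": [0,0,0],"jaw": 0},
  ],
)

```text
t: 19.38
tcp_pos: [0.4788, -0.0263, 0.3981]
eef_rot: [-3.137, 0.008, 0.71]
contact_force: [-0.6, -0.9, -0.5]
gripper_width: 0.0003
```

Run:
```python
from h import *
crop(get("top"),190,120,340,230,5,"t18");ds=get("scene");crop(ds,270,120,370,270,4,"s18");get("wrist","w18")
s=arm.observe();p=s["tcp_pos"];print((p-A)@X,(p-A)@Y,p,s["eef_rot"])
```

```text
-0.05980002619686648 -0.1113986848932252 [ 0.48342136 -0.02010845  0.39710776] [-3.13569148  0.00504045  0.71815179]
```

View pics/s18.png

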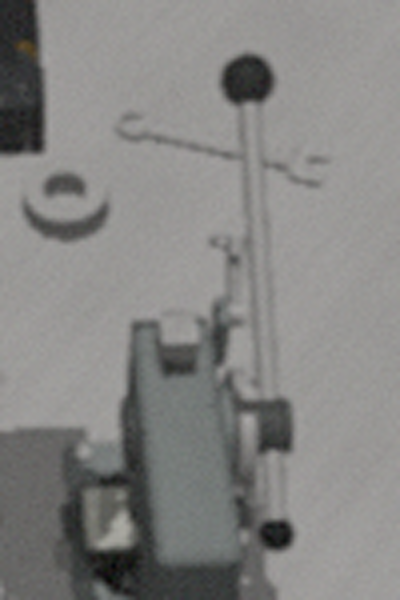

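View pics/w18.png

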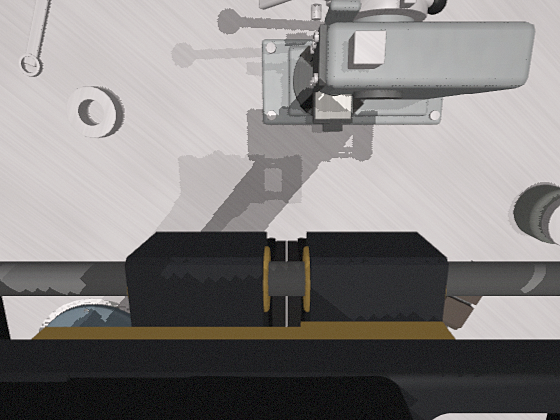

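View pics/t18.png

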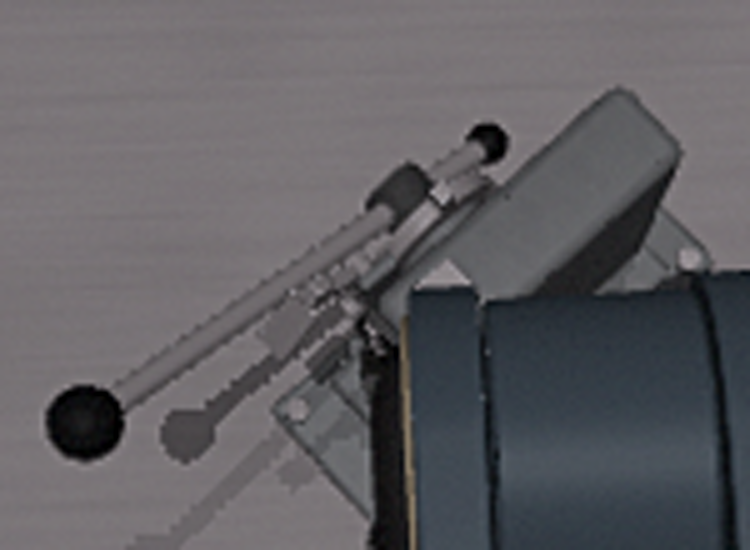

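The catch is over: its tab now stands in front of the head at scene crop (222,240). The bystanders look undisturbed. Next is the lever ball. I'll turn the jaws along press y and go above it.

Run:
```python
from h import *
P=lambda x,y,z: A+X*x+Y*y+Z*z
ds=get("scene");dt=get("top");print("tab pred crop",(proj(ds,P(-.0705,.036,.275))-[270,120])*4)
o1,r1=ray(ds,270+247/4,120+79/4);o2,r2=ray(dt,190+84/5,120+422/5)
k=np.linalg.lstsq(np.stack([r1,-r2],1),o2-o1,rcond=None)[0];q=(o1+r1*k[0]+o2+r2*k[1])/2
print("ball",q,(q-A)@X,(q-A)@Y)
go(P(-.14,.03,.42),[pi,0,yawY+.5]);go(P(-.162,.058,.42),[pi,0,yawY+pi/2])
```

```text
tab pred crop [222.12805701 242.24502889]
ball [0.54318213 0.16897795 0.32082648] -0.16253458348842406 0.05822037967379621
offset [0.14, -0.0802, -0.024] ang [-0.016, 0.009, -0.999] t 19.63
offset [0.168, -0.1022, -0.024] ang [-0.02, 0.0, -3.141] t 19.63
```

The tab position matches 2.4 rad, and the ball triangulates to (-0.1625, 0.058, 0.321) in press axes.

Emit:
step_arm(
  commands=[
    {"offset": [0.14,-0.08,-0.025],"angular": [0,0,-1],"jaw": 55},
    {"offset": [0.14,-0.08,-0.025],"angular": [0,0,-1],"jaw": 55},
    {"offset": [0.14,-0.08,-0.025],"angular": [0,0,-1],"jaw": 55},
    {"offset": [0.14,-0.08,-0.025],"angular": [0,0,-1],"jaw": 55},
    {"offset": [0.14,-0.08,-0.025],"angular": [0,0,-1],"jaw": 55},
    {"offset": [0.14,-0.08,-0.025],"angular": [0,0,-1],"jaw": 55},
  ],
  force=40,
)

```text
t: 20.13
tcp_pos: [0.5374, 0.1358, 0.4198]
eef_rot: [-3.131, 0.004, 1.225]
contact_force: [-0.7, -0.6, -0.1]
gripper_width: 0.0322
```

Emit:
step_arm(
  commands=[
    {"offset": [0,0,0],"angular": [0,0,-1],"jaw": 55},
    {"offset": [0,0,0],"angular": [0,0,-1],"jaw": 55},
    {"offset": [0,0,0],"angular": [0,0,-1],"jaw": 55},
    {"offset": [0,0,0],"angular": [0,0,-1],"jaw": 55},
    {"offset": [0,0,0],"angular": [0,0,-1],"jaw": 55},
  ],
)

```text
t: 20.55
tcp_pos: [0.537, 0.1308, 0.4206]
eef_rot: [-3.132, -0.001, 1.718]
contact_force: [1.9, -0.6, 0.5]
gripper_width: 0.0542
```

Run:
```python
from h import *
P=lambda x,y,z: A+X*x+Y*y+Z*z
s=arm.observe();print(s["tcp_pos"],s["eef_rot"],s["joint_positions"].round(2))
go(P(-.1625,.058,.42),[pi,0,yawY+pi/2])
```

```text
[0.53697238 0.13080619 0.42055675] [-3.13180594e+00 -7.60702880e-04  1.71833248e+00] [-0.23  0.17 -0.1   1.51  0.01  1.48 -0.18]
offset [0.0367, 0.0116, 0.0005] ang [-0.019, -0.007, -1.145] t 20.55
```

Emit:
step_arm(
  commands=[
    {"offset": [0.037,0.0115,0],"angular": [-0.02,0,-1],"jaw": 55},
    {"offset": [0.037,0.0115,0],"angular": [-0.02,0,-1],"jaw": 55},
    {"offset": [0.037,0.0115,0],"angular": [-0.02,0,-1],"jaw": 55},
    {"offset": [0.037,0.0115,0],"angular": [-0.02,0,-1],"jaw": 55},
    {"offset": [0.037,0.0115,0],"angular": [-0.02,0,-1],"jaw": 55},
    {"offset": [0.037,0.0115,0],"angular": [-0.02,0,-1],"jaw": 55},
  ],
)

```text
t: 21.05
tcp_pos: [0.543, 0.1693, 0.4208]
eef_rot: [3.14, -0.003, 2.212]
contact_force: [0.7, 0.2, 0.3]
gripper_width: 0.0548
```

Run:
```python
from h import *
P=lambda x,y,z: A+X*x+Y*y+Z*z
d=get("wrist","w20")
s=arm.observe();print(s["tcp_pos"],s["eef_rot"],proj(d,P(-.1625,.058,.3205)))
go(P(-.1625,.058,.3015),[pi,0,yawY+pi/2])
```

```text
[0.54294708 0.1692642  0.42091315] [ 3.13938210e+00 -2.68889049e-03  2.21220357e+00] [286.21558456 210.76413448]
offset [-0.0007, -0.0005, 0.1194] ang [0.005, -0.005, -0.157] t 21.1
```

View pics/w20.png

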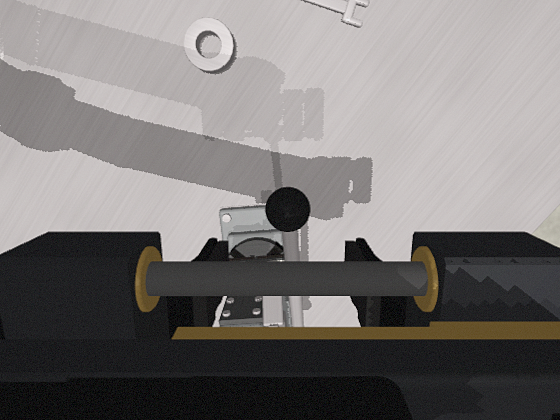

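The ball appears at (288,209), within 2 px of the prediction and centred between the fingers. Descending and gripping.

Emit:
step_arm(
  commands=[
    {"offset": [0,0,0.035],"angular": [0,0,-0.08],"jaw": 55},
    {"offset": [0,0,0.07],"angular": [0,0,-0.157],"jaw": 55},
    {"offset": [0,0,0.1],"angular": [0,0,-0.157],"jaw": 55},
    {"offset": [0,0,0.119],"angular": [0,0,-0.157],"jaw": 55},
    {"offset": [0,0,0.119],"angular": [0,0,-0.157],"jaw": 55},
    {"offset": [0,0,0.119],"angular": [0,0,-0.157],"jaw": 45},
    {"offset": [0,0,0.119],"angular": [0,0,-0.157],"jaw": 30},
    {"offset": [0,0,0.119],"angular": [0,0,-0.157],"jaw": 30},
    {"offset": [0,0,0.119],"angular": [0,0,-0.157],"jaw": 30},
    {"offset": [0,0,0.119],"angular": [0,0,-0.157],"jaw": 30},
  ],
  force=40,
)

```text
t: 21.93
tcp_pos: [0.5435, 0.1704, 0.3036]
eef_rot: [3.136, -0.001, 2.296]
contact_force: [0.4, -0.0, 2.4]
gripper_width: 0.0328
```

Run:
```python
from h import *
s=arm.observe();p=s["tcp_pos"];print((p-A)@X,(p-A)@Y,p[2],s["eef_rot"],s["contact_force"],s["gripper_width"])
# arc offsets relative to start
x0=.215*cos(pi/6);z0=.215*sin(pi/6)
for r in (.1,.2,.3,.4,.5,.55,.6,.65,.7):
  a=pi/6-r; print(r,"tool x(-X)",round(.215*cos(a)-x0,4),"tool z",round(z0-.215*sin(a),4))
```

```text
-0.16342715254958867 0.059400663467102655 0.3035735388584783 [ 3.13636224e+00 -1.43770916e-03  2.29594744e+00] [ 3.55467139e-01 -1.18029395e-03  2.37735768e+00] 0.03282426459081476
0.1 tool x(-X) 0.0098 tool z 0.0191
0.2 tool x(-X) 0.0176 tool z 0.0391
0.3 tool x(-X) 0.0235 tool z 0.0598
0.4 tool x(-X) 0.0272 tool z 0.081
0.5 tool x(-X) 0.0287 tool z 0.1024
0.55 tool x(-X) 0.0287 tool z 0.1132
0.6 tool x(-X) 0.0282 tool z 0.1239
0.65 tool x(-X) 0.0271 tool z 0.1346
0.7 tool x(-X) 0.0255 tool z 0.1452
```

Emit:
step_arm(
  commands=[
    {"offset": [0.005,0,0.0095],"angular": [0,0,0],"jaw": 30},
    {"offset": [0.0098,0,0.019],"angular": [0,0,0],"jaw": 30},
    {"offset": [0.014,0,0.029],"angular": [0,0,0],"jaw": 30},
    {"offset": [0.0176,0,0.039],"angular": [0,0,0],"jaw": 30},
    {"offset": [0.021,0,0.0495],"angular": [0,0,0],"jaw": 30},
    {"offset": [0.0235,0,0.06],"angular": [0,0,0],"jaw": 30},
    {"offset": [0.0255,0,0.07],"angular": [0,0,0],"jaw": 30},
    {"offset": [0.0272,0,0.081],"angular": [0,0,0],"jaw": 30},
    {"offset": [0.0285,0,0.097],"angular": [0,0,0],"jaw": 30},
    {"offset": [0.0287,0,0.1025],"angular": [0,0,0],"jaw": 30},
  ],
  force=45,
)

```text
t: 22.77
tcp_pos: [0.524, 0.1927, 0.1977]
eef_rot: [3.138, -0.003, 2.297]
contact_force: [1.2, 2.3, 4.7]
gripper_width: 0.032
```

Run:
```python
from h import *
s=arm.observe();p=s["tcp_pos"];print((p-A)@X,(p-A)@Y,p[2],s["eef_rot"],s["contact_force"],s["contact_force"]@X,s["gripper_width"])
crop(get("scene"),270,120,370,270,4,"s21"); get("wrist","w21")
```

```text
-0.1929957715011204 0.05941580348208311 0.19766068382448934 [ 3.13809281e+00 -2.87504865e-03  2.29689349e+00] [1.21145082 2.28534069 4.74258688] -0.9190872250251312 0.031971506556967795
```

View pics/s21.png

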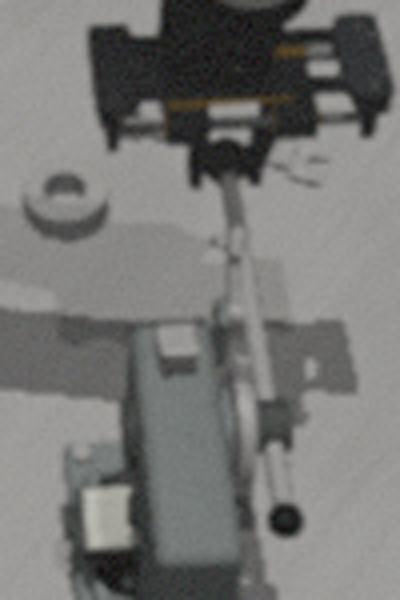

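View pics/w21.png

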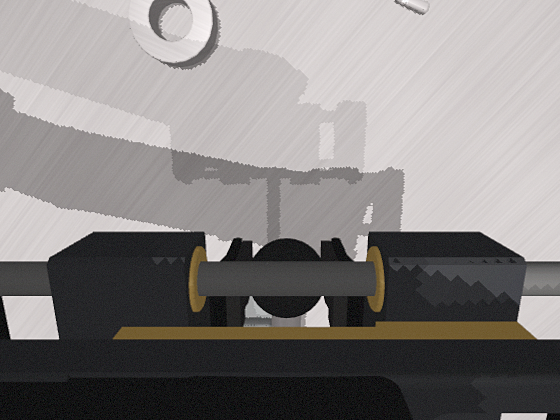

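The lever is following (ball at (287,278) between the fingers, 4.7 N). Continuing towards contact.

Emit:
step_arm(
  commands=[
    {"offset": [0,0,0.005],"angular": [0,0,0],"jaw": 30},
    {"offset": [0,0,0.01],"angular": [0,0,0],"jaw": 30},
    {"offset": [0,0,0.015],"angular": [0,0,0],"jaw": 30},
    {"offset": [0,0,0.015],"angular": [0,0,0],"jaw": 30},
  ],
)

```text
t: 23.2
tcp_pos: [0.5242, 0.1926, 0.1843]
eef_rot: [3.138, -0.003, 2.297]
contact_force: [1.3, 2.9, 4.2]
gripper_width: 0.0323
```

Emit:
step_arm(
  commands=[
    {"offset": [-0.0005,0,0.004],"angular": [0,0,0],"jaw": 30},
    {"offset": [-0.0005,0,0.008],"angular": [0,0,0],"jaw": 30},
    {"offset": [-0.0005,0,0.008],"angular": [0,0,0],"jaw": 30},
  ],
)

```text
t: 23.45
tcp_pos: [0.5245, 0.1921, 0.1764]
eef_rot: [3.138, -0.003, 2.297]
contact_force: [1.4, 4.2, 5.6]
gripper_width: 0.0319
```

Emit:
step_arm(
  commands=[
    {"offset": [-0.001,0,0.003],"angular": [0,0,0],"jaw": 30},
    {"offset": [-0.001,0,0.006],"angular": [0,0,0],"jaw": 30},
    {"offset": [-0.001,0,0.006],"angular": [0,0,0],"jaw": 30},
  ],
)

```text
t: 23.7
tcp_pos: [0.5249, 0.1918, 0.1718]
eef_rot: [3.138, -0.003, 2.297]
contact_force: [-2.4, 2.4, 12.4]
gripper_width: 0.0321
```

Emit:
step_arm(
  commands=[
    {"offset": [-0.0005,0,0.002],"angular": [0,0,0],"jaw": 30},
    {"offset": [-0.0005,0,0.003],"angular": [0,0,0],"jaw": 30},
    {"offset": [-0.0005,0,0.003],"angular": [0,0,0],"jaw": 30},
    {"offset": [-0.0005,0,0.003],"angular": [0,0,0],"jaw": 30},
  ],
)

```text
t: 24.03
tcp_pos: [0.525, 0.1917, 0.1706]
eef_rot: [3.137, -0.003, 2.297]
contact_force: [-5.6, 2.3, 19.4]
gripper_width: 0.032
```

Emit:
step_arm(
  commands=[
    {"offset": [0,0,-0.001],"angular": [0,0,0],"jaw": 30},
    {"offset": [0,0,-0.001],"angular": [0,0,0],"jaw": 30},
    {"offset": [0,0,-0.001],"angular": [0,0,0],"jaw": 30},
    {"offset": [0,0,-0.001],"angular": [0,0,0],"jaw": 30},
  ],
)

```text
t: 24.37
tcp_pos: [0.525, 0.1917, 0.1711]
eef_rot: [3.137, -0.003, 2.297]
contact_force: [-4.8, 3.1, 17.6]
gripper_width: 0.032
```

Run:
```python
from h import *
ds=get("scene");crop(ds,270,120,370,270,4,"s22");dt=get("top","t22")
s=arm.observe();print(s["contact_force"],s["tcp_pos"],s["gripper_width"],s["t"])
crop(dt,210,130,340,230,6,"t22c")
```

```text
[-4.18367183  2.44052832 16.47655405] [0.5249799  0.19177668 0.17108731] 0.031913741502923317 24.4667
```

View pics/s22.png

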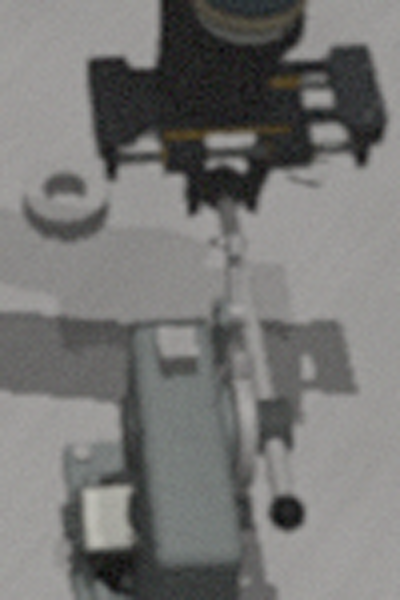

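View pics/t22.png

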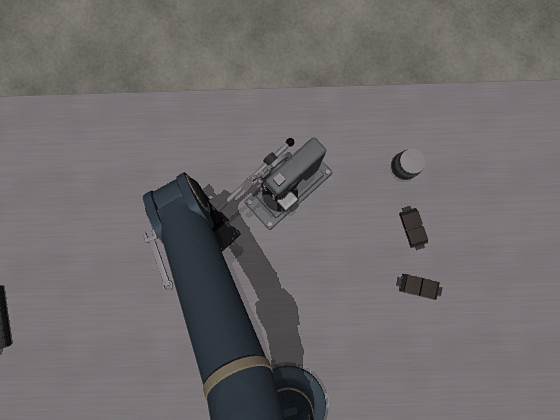

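View pics/t22c.png

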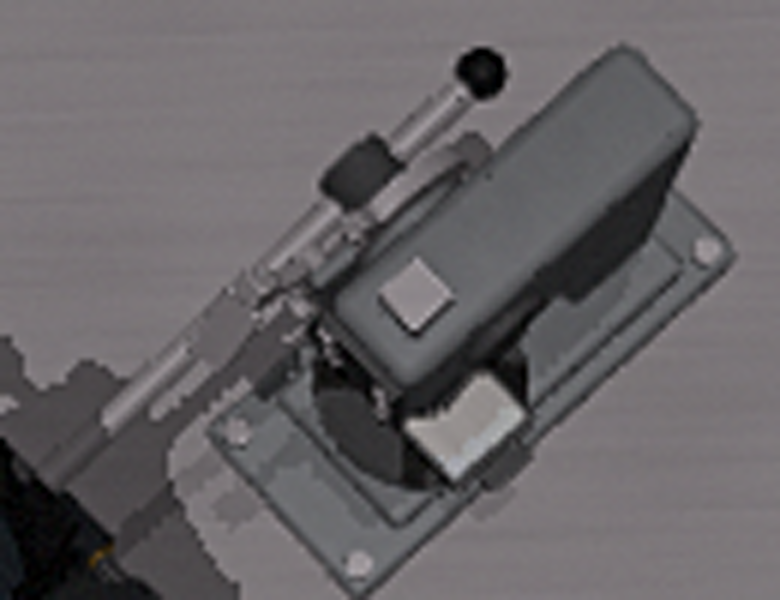

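The lever is at about 0.64 rad, in line with where the ram should meet the pad. The ball carries roughly 16-17 N steadily, about 12 N over the spring. The pad is in place, the catch is over and the bystanders haven't moved, so I'm handing in.

Run:
```python
from rig import arm
print(arm.job_done()); s=arm.observe(); print(s["t"],s["contact_force"],s["tcp_pos"])
```

```text
the job is handed in; nothing more can be done
None
the job is handed in; nothing more can be done
```

The pad is pressed and I handed the job in at about 24.5 s of the 72 s, still gripping the lever ball. No verdict was reported.

- **Pad:** I took the leftmost of the three look-alikes, rolled it over on the bench with a light pinch, regripped it firmly and laid it on the anvil. It lies steel back up, about 4–5 mm off the ram's axis by camera. I let it go while the catch was still on.
- **Catch:** My first push jammed near the root of the tab, at about 27 N. I backed off and pushed along the tab's arc instead. In the image the tab then sat where it should be with the catch fully over at 2.4 rad.
- **Lever:** I gripped the ball and pulled it through about 0.64 rad, until the ram met the pad. The last reading was about 16.5 N up at the ball, roughly 12 N above the spring. That implies a ram force of about 120 N; I inferred it from the stated 10:1 ratio and did not measure it.
- **Last images:** They showed the pad in place, the catch still over, and the tin and bearing where they started. The spanner also looked unmoved, though the arm partly hid it. The pad's offset and the catch angle are camera estimates; none of the last checks disagreed.

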